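# Get the spirit level out from behind the spray cans

### The job

A buyer at the garage sale wants the yellow spirit level that stands behind the three spray cans in the plywood crate. Stand all three cans upright in the blue tray first, then lay the level lengthwise in the buyer's cardboard carton, setting it down rather than dropping it, and only then put every can back upright on the very spot in its bay where it stood. Do not tip any can over, and leave the jar, the tape and the hammer alone.

Things in the scene. Friction and masses are not known exactly. Their poses are not given: they have to be found in the camera images.
- can_red: Red spray-paint can, upright cylinder 158 mm tall, 0.13 to 0.25 kg: grey-and-red body 52 mm in diameter up to 118 mm, above it a straight red cap 51 mm across that can be grasped. Origin: centre of its underside, z up its axis; own x, y mean nothing. At the start it stands on the floor of one of the crate's three bays
- can_green: Green spray-paint can, upright cylinder 158 mm tall, 0.13 to 0.25 kg: grey-and-green body 52 mm in diameter up to 118 mm, above it a straight green cap 51 mm across that can be grasped. Origin: centre of its underside, z up its axis; own x, y mean nothing. At the start it stands on the floor of one of the crate's three bays
- can_white: White spray-paint can, upright cylinder 158 mm tall, 0.13 to 0.25 kg: grey-and-white body 52 mm in diameter up to 118 mm, above it a straight white cap 51 mm across that can be grasped. Origin: centre of its underside, z up its axis; own x, y mean nothing. At the start it stands on the floor of one of the crate's three bays
- level: Yellow spirit level, black ends, green vials: bar 200 mm long, 25 wide, 45 tall, 0.22 kg, standing on its long edge on the crate floor behind the cans (their +x side), about 10 mm from them: no room for a finger or the gripper's body until they are gone. Origin: underside centre; own x along its length, z up
- crate: Plywood crate, fixed, 152 (own x) x 246 (y) mm, floor 8 thick. Origin: underside centre; front faces own -x. Heights: front lip 35, back 50, ends 70; walls 9 thick. Can bays 72 wide, centred at x -31, y -78, 0, +78; dividers 46 high end at x -1. Behind: a slot 228 long with the level along own y at x about +18, 37 clear of the back wall
- tray: Blue plastic tray, fixed, empty, 268 mm (own x) by 108 mm (own y), 34 mm high, walls and floor 4 mm: inside 260 by 100 mm, room for the three cans in a row along own x at 86 mm spacing. Origin: centre of its underside. It stands left or right of the crate
- carton: Buyer's open cardboard carton, flaps folded down outside, fixed, empty, 244 mm (own x) by 160 mm (own y), 60 mm high, walls and floor 5 mm: inside 234 by 150 mm, so the level lies along own x. Origin: centre of its underside. It stands on the other side of the crate from the tray
- jar: Bystander: glass jar of brass screws with a black lid, 68 mm in diameter, 94 mm tall, upright beyond the crate. Origin: centre of its underside
- tape: Bystander: roll of beige masking tape lying flat, 100 mm in diameter, 25 mm tall, beyond the crate. Origin: centre of its underside
- hammer: Bystander: hammer lying on the table beyond the tray or carton, 280 mm long. Origin: under its middle, own x towards the head
Not all that is in view belongs to the job. What is meant by the level is not red or turquoise, and is the larger of those in its own colour.

How it is judged:
On the way, in this order (a step that is already met when the one before it is completed fails the run):
1. all three cans stand upright and at rest in the blue tray, released, the level still in its place in the crate (x of can_red in the frame of tray between -0.115 and 0.115 m and y of can_red in the frame of tray between -0.035 and 0.035 m and z of each of can_red, can_green, can_white in the frame of tray below 0.01 m and angle between each of can_red, can_green, can_white's own z axis and vertical below 0.1 rad and linear speed of each of can_red, can_green, can_white below 0.03 m/s and x of can_green in the frame of tray between -0.115 and 0.115 m and y of can_green in the frame of tray between -0.035 and 0.035 m and x of can_white in the frame of tray between -0.115 and 0.115 m and y of can_white in the frame of tray between -0.035 and 0.035 m and contact force between the fingers and can_red below 0.05 N and contact force between the fingers and can_green below 0.05 N and contact force between the fingers and can_white below 0.05 N and distance of level from where it was at the start of the episode below 0.025 m), for 0.2 s.
2. the level lies at rest in the carton, released, while the three cans stand in the tray (x of level in the frame of carton between -0.025 and 0.025 m and y of level in the frame of carton between -0.08 and 0.08 m and angle between the x axis of level and the x axis of carton, either way round below 0.35 rad and z of level in the frame of carton below 0.056 m and angle between level's own x axis and vertical between 1.47 and 1.67 rad and linear speed of each of level, can_red, can_green, can_white below 0.03 m/s and contact force between the fingers and level below 0.05 N and x of can_red in the frame of tray between -0.115 and 0.115 m and y of can_red in the frame of tray between -0.035 and 0.035 m and z of each of can_red, can_green, can_white in the frame of tray below 0.01 m and angle between each of can_red, can_green, can_white's own z axis and vertical below 0.1 rad and x of can_green in the frame of tray between -0.115 and 0.115 m and y of can_green in the frame of tray between -0.035 and 0.035 m and x of can_white in the frame of tray between -0.115 and 0.115 m and y of can_white in the frame of tray between -0.035 and 0.035 m), for 0.2 s.
At the end, for the whole second after the job is handed in: Each can stands upright (within 0.1 rad) and at rest within 15 mm of where it stood at the start, and the level lies level and at rest on the carton's floor, lengthwise within 0.35 rad (distance of each of can_red, can_green, can_white from where it was at the start of the episode below 0.015 m and angle between each of can_red, can_green, can_white's own z axis and vertical below 0.1 rad and linear speed of each of can_red, can_green, can_white, level below 0.03 m/s and x of level in the frame of carton between -0.025 and 0.025 m and y of level in the frame of carton between -0.08 and 0.08 m and angle between the x axis of level and the x axis of carton, either way round below 0.35 rad and z of level in the frame of carton below 0.056 m and angle between level's own x axis and vertical between 1.47 and 1.67 rad); the robot touches nothing.
It fails at once if a can is tipped over (more than 0.6 rad) (angle between any of can_red, can_green, can_white's own z axis and vertical above 0.6 rad).
It fails at once if the level is dropped into the carton (moving faster than 0.6 m/s just above its floor) (x of level in the frame of carton between -0.06 and 0.06 m and y of level in the frame of carton between -0.075 and 0.075 m and z of level in the frame of carton below 0.04 m and linear speed of level above 0.6 m/s).
It fails at once if the jar, the tape or the hammer is pushed more than 20 mm (distance of any of jar, tape, hammer from where it was at the start of the episode above 0.02 m).
It also fails if it takes over 128 s, if anything falls off the work surface, if the arm or the gripper's body presses on something with over 40 N, if the wrist force passes 120 N, or if a joint passes its speed limit or range.

### The arm

A 6-joint arm with a two-finger parallel gripper is mounted at the origin on the work surface. World frame = base frame: x ahead of the robot, y to its left, z up, the work surface at z = 0. Lengths are in m, angles in rad, forces in N, time in s.
With the tool pointing down it reaches from about 0.3 to 0.75 m from the base axis. Payload 8.5 kg.
Tool frame: the origin (TCP) lies midway between the tips of the shut fingers; the grasp point (between the pads) lies 19 mm behind it; y points along the fingers, x is the direction in which the jaws open and shut, and the axes are right-handed (so a half turn about y gives the same grasp; the last joint's range is limited). The gripper opens to 88 mm and grips with 3 to 60 N. Pads are 18 mm wide; open, the fingers measure 123 mm over their backs; the gripper's body (75 mm by 187 mm) begins 45 mm behind the grasp point.
Start: joints at [0.996, 0.381, 1.297, -0, 1.464, -0.215], TCP at [0.194, 0.515, 0.239] pointing down, gripper open.
Joint ranges: [-3.11, 3.11], [-0.89, 2.33], [0.22, 2.48], [-1.42, 4.56], [0.17, 2.85], [-2.88, 2.88]. Speed limits (rad/s): [2.39, 2.39, 3.14, 3.14, 3.14, 3.14].

### API

Orientations are given as a unit quaternion [x, y, z, w].
In Python, from cell import robot gives the robot as it stands. The module is installed in compiled form; this text tells all that it offers.
- The arm moves only by the tool arm_command, never from a script. Its argument "increments" is a list of rows, each a list of 5 numbers: the opening in per cent of the stroke, from 0 (shut) to 100 (fully open), then the shift along the tool's x, y, z in cm, then the turn about the tool's y in degrees. In form: [[fingers, x, y, z, twist], ...]. A call has 1 to 10 rows; each row shifts and turns the commanded pose from where the row before left it, along the tool's axes as they then stand; what a row does not reach is not made up. A row lasts 1/10 s, in which the tool goes at most 50 mm and 8.59 degrees, less where a joint would pass 70% of its speed; a pose out of reach is approached as far as the arm can. A call with a gripper value outside its range is refused whole. The fingers move at their own pace and stop on an object; the grip force is fixed at half the most. Time passes only in rows, so rows that do not move let the fingers close. It gives the time, the measured TCP pose, the force and the opening at its end, in the units of the state.
- robot.observe(): the state, without advancing time (a new reading comes with each control period).
- robot.capture(name): name is "side" or "top"; returns the picture (400x640x3 uint8, red, green, blue); there is no depth.
- robot.get_calibration(name): a dict with "vfov" (degrees; the focal length in pixels is half the picture's height over the tangent of half this angle, whatever the lens; pixels are square), "cx", "cy" (the principal point, pixels), "origin" and "rotation" of the camera in the world. Camera axes: x right, y down, z forward; pixel columns grow to the right and rows downward; lengths in m; the calibration is good to about 2 mm. A picture is of the moment at which its call begins. get_calibration takes no time and is no camera call.
- robot.job_done(): hands the job in, once; it reports no verdict.
Trained networks look in the newest picture that a camera, given by its name, has taken for a name from the list of things; names that differ only in an ending like _2 or _b are one class to them, and where a whole thing is asked for, a point or a joint stands for the part that bears it (a point fixed in the world has none). Each returns a list of dicts, best first, with "conf" (0 to 1); they miss things now and then, are a little off and sometimes report something else, mostly with a low value. They report only what shows in the picture. A call takes as long as a camera call. They do not tell look-alikes from the thing itself.
- robot.recognise(camera, name): "position" ([column, row] in pixels, amid what is visible of it).
- robot.outline_of(camera, name): "pixels" (400x640 bool, what is visible of it) and "position" ([column, row] in pixels, amid what is visible of it).
- robot.place_of(camera, name): "position" ([column, row] in pixels: a listed point, or the origin of a listed thing).
The state is a dict: "time_s": time; "joints": joint angles; "qd": joint speeds; "tau": joint torques, N m; "ee_pos": TCP position; "tool_rot": TCP orientation; "ft_force": force on the tool from outside, world axes, zero at the start; "moment": the same for the moment, N m; "grip_width": finger opening in m.
Only numpy, scipy, OpenCV 4.12 (cv2) and the standard library are available. Lean on these libraries where they do the work, as an engineer would, in place of code of your own. Each camera call takes 0.05 s, during which the arm holds its last target. There are 200 camera calls.

## Working session

There is one attempt and no reset: what is moved stays moved. The work goes in short steps, Python scripts to look and compute and a tool call to move; the robot and the scene stay as the last step left them, time stands still between calls to the robot, and variables do not carry over. Pictures are saved under pics/ and viewed, about 12 in all and at most 16, crops included, and the job is handed in when it is done.

Besides the shell and the picture viewer there is one more tool, called after "Call:" as name(argument=value, ...), one argument or row to a line, values as JSON. arm_command: Moves the arm, as the interface text tells. Its arguments: {"type":"object","properties":{"increments":{"type":"array"}},"required":["increments"]}

```bash
mkdir -p pics
python3 - <<'E'
from cell import robot
import cv2
for c in("side","top"):
    im=robot.capture(c); cv2.imwrite(f"pics/{c}0.png",im[:,:,::-1])
    print(c,robot.get_calibration(c))
    for n in ["can_red","can_green","can_white","level","crate","tray","carton","jar","tape","hammer"]:
        print(n,[(round(d['conf'],2),[round(float(v)) for v in d['position']]) for d in robot.place_of(c,n)][:4])
print(robot.observe())
E
```

```text
side {'vfov': 57.14663320091291, 'cx': 326.6737919482385, 'cy': 200.83042029096435, 'origin': array([ 0.04595636, -0.6296544 ,  0.97801147]), 'rotation': array([ 0.89605235, -0.28705657,  0.10934695, -0.32051827])}
can_red [(0.88, [321, 213]), (0.4, [282, 153]), (0.22, [394, 280])]
can_green [(0.93, [310, 199]), (0.64, [280, 153]), (0.31, [400, 186])]
can_white [(0.81, [331, 234])]
level [(0.97, [316, 345]), (0.88, [217, 192]), (0.57, [339, 210]), (0.53, [432, 225])]
crate [(0.72, [330, 216])]
tray [(0.91, [395, 282])]
carton [(0.67, [283, 154])]
jar [(0.56, [372, 167])]
tape [(0.73, [401, 186])]
hammer [(0.92, [335, 138])]
top {'vfov': 50.51941644178295, 'cx': 325.15694962905246, 'cy': 203.61977800894462, 'origin': array([ 0.36566306, -0.0191116 ,  1.24008363]), 'rotation': array([-0.70406344,  0.70763244, -0.03960027,  0.04452885])}
can_red [(0.55, [329, 215])]
can_green [(0.82, [301, 211])]
can_white [(0.87, [356, 219])]
level [(0.91, [408, 120]), (0.88, [444, 308]), (0.8, [228, 297]), (0.67, [333, 201])]
crate [(0.7, [332, 205]), (0.54, [348, 111])]
tray [(0.96, [439, 204])]
carton [(0.92, [213, 205])]
jar [(0.83, [296, 120])]
tape [(0.85, [350, 115])]
hammer [(0.97, [231, 130])]
{'time_s': 1.1, 'joints': array([ 9.95683927e-01,  3.80595556e-01,  1.29738004e+00, -3.54507018e-05,
        1.46359298e+00, -2.15321140e-01]), 'qd': array([ 0.00102004,  0.00114545,  0.00128544, -0.00125818,  0.00094453,
        0.00195934]), 'tau': array([-9.75137409e-04, -4.37807751e+01, -2.24730313e+01,  7.12681096e-02,
        3.15206009e-02,  4.08255701e-06]), 'ee_pos': array([0.19365886, 0.51476628, 0.23875753]), 'tool_rot': array([ 0.58140215,  0.40248146, -0.40245623, -0.58138558]), 'ft_force': array([ 0.36461864,  0.79349217, -0.69981392]), 'moment': array([-0.00253039, -0.03130163, -0.04954063]), 'grip_width': 0.08837299231158263}
```

View pics/side0.png

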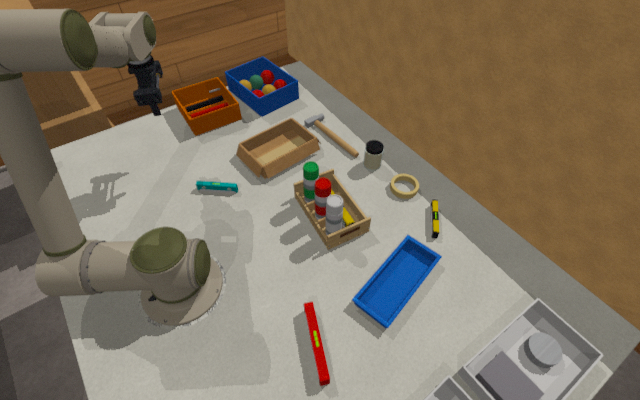

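View pics/top0.png

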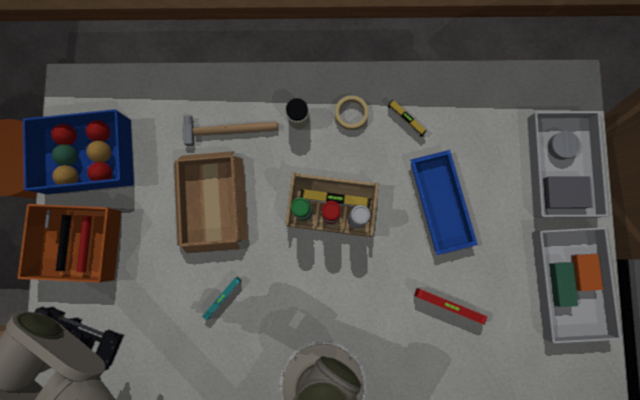

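```bash
cat > h.py <<'E'
from cell import robot
import numpy as np, cv2
from scipy.optimize import minimize
from scipy.spatial.transform import Rotation as R
def K(c):
    k=robot.get_calibration(c); f=200/np.tan(np.radians(k['vfov']/2))
    return f,k['cx'],k['cy'],np.array(k['origin']),R.from_quat(k['rotation']).as_matrix()
def proj(c,P):
    f,cx,cy,o,M=K(c); q=(np.atleast_2d(P)-o)@M
    return q[:,:2]/q[:,2:]*f+[cx,cy]
def unproj(c,uv,z):
    f,cx,cy,o,M=K(c); d=M@np.array([(uv[0]-cx)/f,(uv[1]-cy)/f,1]); return o+d*(z-o[2])/d[2]
def box(a,b,h): return np.array([[x,y,z] for x in(-a/2,a/2) for y in(-b/2,b/2) for z in(0,h)])
def cyl(z0=.0): t=np.linspace(0,2*np.pi,40); return np.array([[r*np.cos(a),r*np.sin(a),z] for a in t for r,z in((.026,z0),(.026,.118),(.0255,.158))])
def place(p,P): 
    c,s=np.cos(p[2]),np.sin(p[2]); return np.c_[p[0]+c*P[:,0]-s*P[:,1],p[1]+s*P[:,0]+c*P[:,1],P[:,2]]
S=4
def fit(masks,P,p0,z=0,yaw=True):
    P=P+[0,0,z]; H=[]
    for c,m in masks:
        m=np.zeros((400*S,640*S),np.uint8)+cv2.resize(m.astype(np.uint8),None,fx=S,fy=S,interpolation=0); pts=cv2.findNonZero(m)
        h=cv2.fillConvexPoly(np.zeros_like(m),cv2.convexHull(pts),1); H.append((c,h))
    def cost(p):
        e=0; p=np.array(p) if yaw else np.r_[p[:2],0]
        for c,h in H:
            q=cv2.convexHull((proj(c,place(p,P))*S+(S-1)/2).round().astype(np.int32))
            g=cv2.fillConvexPoly(np.zeros_like(h),q,1)
            e+=1-(g&h).sum()/(g|h).sum()
        return e/len(H)
    p0=np.array(p0 if yaw else p0[:2],float)
    st=np.vstack([p0]+[p0+d for d in np.diag([.012,.012,.12][:len(p0)])])
    r=minimize(cost,p0,method='Nelder-Mead',options=dict(initial_simplex=st,xatol=2e-4,fatol=1e-4))
    return r.x.round(4),round(r.fun,3)
def mask(c,n): 
    d=robot.outline_of(c,n); return d[0]['pixels'] if d else None
E
cat > a.py <<'E'
from h import *
for c in("side","top"): robot.capture(c)
for n,a,b,h,y0 in(("tray",.268,.108,.034,-1.4),("carton",.244,.16,.06,1.6),("crate",.152,.246,.065,0)):
    p0=unproj("top",robot.place_of("top",n)[0]['position'],0); p0[2]=y0
    M=[(c,mask(c,n)) for c in("top","side")]
    print(n,p0.round(3),*[fit([m],box(a,b,h),p0) for m in M],fit(M,box(a,b,h),p0))
for n in("can_red","can_green","can_white"):
    M=[(c,mask(c,n)) for c in("top","side")]
    uv=robot.place_of("top",n)[0]['position']; p0=unproj("top",uv,.008)
    print(n,p0.round(3),fit(M[:1],cyl(),p0,.008,False),fit(M[1:],cyl(.04),p0,.008,False))
for d in robot.outline_of("top","level"):
    print(d['conf'],d['position'],cv2.minAreaRect(cv2.findNonZero(d['pixels'].astype(np.uint8))))
    print(unproj("top",d['position'],.053))
E
python3 a.py
```

```text
tray [ 0.507 -0.339 -1.4  ] (array([ 0.5172, -0.352 , -2.8867]), np.float64(0.16)) (array([ 0.5175, -0.3475,  0.2079]), np.float64(0.108)) (array([ 0.5161, -0.3484, -2.9228]), np.float64(0.135))
carton [0.522 0.328 1.6  ] (array([0.5222, 0.3224, 3.207 ]), np.float64(0.221)) (array([0.5184, 0.322 , 3.2064]), np.float64(0.11)) (array([0.5149, 0.3232, 3.211 ]), np.float64(0.167))Traceback (most recent call last):
  File "a.py", line 6, in <module>
    print(n,p0.round(3),*[fit([m],box(a,b,h),p0) for m in M],fit(M,box(a,b,h),p0))
                          ~~~^^^^^^^^^^^^^^^^^^^
  File "h.py", line 21, in fit
    m=np.zeros((400*S,640*S),np.uint8)+cv2.resize(m.astype(np.uint8),None,fx=S,fy=S,interpolation=0); pts=cv2.findNonZero(m)
                                                  ^^^^^^^^
AttributeError: 'NoneType' object has no attribute 'astype'
```

```bash
python3 - <<'E'
s=open('a.py').read().replace("-1.4)","0.2)").replace("1.6)","0.06)").replace(".065,0)",".065,-0.06)")
s=s.replace("for c in(\"top\",\"side\")]\n    print(n,p0.round(3),*","for c in(\"top\",\"side\")]; M=[m for m in M if m[1] is not None]\n    print(n,p0.round(3),[m[0] for m in M],*")
s=s.replace("fit(M[1:],cyl(.04),p0,.008,False))","M[1][1] is not None and fit(M[1:],cyl(.04),p0,.008,False))")
open('a.py','w').write(s)
h=open('h.py').read().replace("    d=robot.outline_of(c,n); return d[0]['pixels'] if d else None","""    d=robot.outline_of(c,n)
    if not d: return None
    k,l,s,_=cv2.connectedComponentsWithStats(d[0]['pixels'].astype(np.uint8)); return l==1+np.argmax(s[1:,4])""")
open('h.py','w').write(h)
E
python3 a.py
```

```text
tray [ 0.516 -0.336  0.2  ] ['top', 'side'] (array([ 0.5191, -0.3542,  0.2481]), np.float64(0.127)) (array([ 0.5154, -0.3485,  0.2166]), np.float64(0.1)) (array([ 0.5161, -0.3498,  0.2241]), np.float64(0.117))
carton [0.514 0.324 0.06 ] ['top', 'side'] (array([0.5157, 0.3242, 0.1203]), np.float64(0.22)) (array([0.5144, 0.3244, 0.06  ]), np.float64(1.0)) (array([0.5157, 0.3242, 0.1203]), np.float64(0.61))
crate [ 0.508 -0.034 -0.06 ] ['top', 'side'] (array([ 0.5069, -0.0303, -0.1283]), np.float64(0.023)) (array([ 0.5066, -0.0275, -0.1339]), np.float64(0.025)) (array([ 0.5067, -0.0284, -0.1314]), np.float64(0.026))
can_red [0.518 0.322 0.008] (array([0.5182, 0.3217]), np.float64(1.0)) (array([0.5182, 0.3217]), np.float64(1.0))
can_green [0.482 0.064 0.008] (array([0.4878, 0.0523]), np.float64(0.04)) (array([0.483, 0.051]), np.float64(0.17))
can_white [ 0.472 -0.102  0.008] (array([ 0.4668, -0.1018]), np.float64(0.058)) (array([ 0.4631, -0.1037]), np.float64(0.086))
0.98 [333.8, 196.2] ((335.386474609375, 198.35153198242188), (70.11285400390625, 10.37485122680664), 7.594643592834473)
[ 0.52866015 -0.03567608  0.053     ]
0.85 [221.4, 295.5] ((221.5973358154297, 297.9601745605469), (8.56056022644043, 53.15073013305664), 41.18592834472656)
[0.25439619 0.27578823 0.053     ]
0.72 [449.8, 308.0] ((450.6127624511719, 305.48614501953125), (76.89244079589844, 9.666730880737305), 22.03622817993164)
[ 0.21837901 -0.35062426  0.053     ]
0.6 [406.9, 120.2] ((407.00006103515625, 117.50001525878906), (45.961936950683594, 10.606600761413574), 45.0)
[ 0.74871028 -0.24805593  0.053     ]
```

Run:
```python
from h import *
im=robot.capture("top"); hsv=cv2.cvtColor(im,cv2.COLOR_RGB2HSV)
m=((hsv[...,0]>100)&(hsv[...,0]<130)&(hsv[...,1]>110))
m[:,:380]=0; m[:140]=0; m[270:]=0; m[:,500:]=0
print('tray',t:=fit([("top",m)],box(.268,.108,.034),[.516,-.35,.22]))
side=robot.capture("side")
M=[]
for _ in range(3):
    M+=[("top",mask("top","carton"))]
    M[-1:]=[x for x in M[-1:] if x[1] is not None and x[1].sum()>2000]
    if M: print(M[-1][1].sum())
pc,e=fit([M[-1]],box(.244,.16,.06),[.517,.323,.06]); print('carton',pc,e)
c=cv2.imread("pics/top0.png")
c=np.ascontiguousarray(im[:,:,::-1])
Z=2; big=cv2.resize(c,None,fx=Z,fy=Z)
def dr(P,col): 
    q=(proj("top",P)*Z+.5).astype(int)
    cv2.polylines(big,[q.reshape(-1,1,2).astype(np.int32)],True,col,1)
def rect(a,b,h): return np.array([[-a/2,-b/2,h],[a/2,-b/2,h],[a/2,b/2,h],[-a/2,b/2,h]])
dr(place(t[0],rect(.268,.108,.034)),(0,255,255))
dr(place(t[0],rect(.26,.1,.004)),(0,255,255))
dr(place(pc,rect(.244,.16,.06)),(255,255,0))
dr(place(pc,rect(.234,.15,.005)),(255,255,0))
cr=[.507,-.029,-.13]; dr(place(cr,rect(.152,.246,.05)),(255,0,255))
dr(place(cr,np.array([[.018,y,.053] for y in(-.1,.1)])),(255,0,255))
th=np.linspace(0,6.28,30)
for y in(-.078,0,.078): dr(place(cr,np.c_[-.031+.0255*np.cos(th),y+.0255*np.sin(th),th*0+.166]),(255,0,255))
cv2.imwrite("pics/ov.png",big[240:540,300:1000])
```

```text
tray (array([ 0.513 , -0.3507,  0.2412]), np.float64(0.105))
6629
6629
6629
carton [0.52 0.32 0.09] 0.22
```

View pics/ov.png

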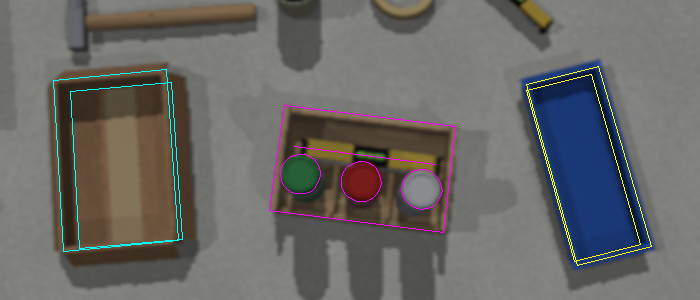

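```bash
cat >> h.py <<'E'
def go(x,y,z,yaw=None):
    s=robot.observe(); M=R.from_quat(s['tool_rot']).as_matrix(); j=np.arctan2(M[1,0],M[0,0]); tw=0
    if yaw is not None:
        tw=(yaw-j+np.pi/2)%np.pi-np.pi/2   # world yaw change
        M=R.from_rotvec([0,0,tw]).as_matrix()@M
    d=M.T@(np.array([x,y,z])-s['ee_pos'])
    print("t",s['time_s'],"ee",s['ee_pos'].round(4),"jaw",round(j,3),"ydir",M[:,1].round(2),"twist deg",round(np.degrees(-tw if M[2,1]<0 else tw),1),"then cm",(d*100).round(2),"j6",s['joints'][5].round(2),"grip",s['grip_width'].round(4),'F',s['ft_force'].round(1))
E
python3 - <<'E'
from h import *
go(.4662,-.1023,.26,-.73)
E
```

```text
Traceback (most recent call last):
  File "h.py", line 44, in go
    print("t",s['time_s'],"ee",s['ee_pos'].round(4),"jaw",round(j,3),"ydir",M[:,1].round(2),"twist deg",round(np.degrees(-tw if M[2,1]<0 else tw),1),"then cm",(d*100).round(2),"j6",s['joints'][5].round(2),"grip",s['grip_width'].round(4),'F',s['ft_force'].round(1))
                                                                                                                                                                                                                    ^^^^^^^^^^^^^^^^^^^^^
AttributeError: 'float' object has no attribute 'round'
```

```bash
sed -i "s/s\['grip_width'\].round(4)/round(s['grip_width'],4)/" h.py
python3 - <<'E'
from h import *
go(.4662,-.1023,.26,-.73)
print(R.from_quat(robot.observe()['tool_rot']).as_matrix().round(3))
E
```

```text
t 2.95 ee [0.1936 0.5148 0.2388] jaw 1.211 ydir [-0. -0. -1.] twist deg -68.8 then cm [-61.46  -2.12  27.81] j6 -0.22 grip 0.088 F [-0.6 -0.  -0.3]
[[ 0.352 -0.    -0.936]
 [ 0.936  0.     0.352]
 [ 0.    -1.     0.   ]]
```

Call:
arm_command(
  increments=[
    [100,0,0,0,8.5],
    [100,0,0,0,8.5],
    [100,0,0,0,8.5],
    [100,0,0,0,8.5],
    [100,0,0,0,8.5],
    [100,0,0,0,8.5],
    [100,0,0,0,8.5],
    [100,0,0,0,8.5],
    [100,0,0,0,8.5],
    [100,0,0,0,8.5],
  ],
)

```text
time_s: 3.95
ee_pos: [0.1937, 0.5148, 0.2387]
tool_rot: [0.7, -0.098, 0.098, -0.7]
ft_force: [0.4, 0.0, -0.0]
grip_width: 0.0879
```

Call:
arm_command(
  increments=[
    [100,0,0,0,8.5],
    [100,0,0,0,8.5],
    [100,0,0,0,8.5],
    [100,0,0,0,0.7],
  ],
)

```text
time_s: 4.35
ee_pos: [0.1936, 0.5148, 0.2388]
tool_rot: [0.66, -0.253, 0.253, -0.66]
ft_force: [-0.2, -0.5, -0.0]
grip_width: 0.0881
```

Run:
```python
from h import *
go(.4662,-.1023,.20,-.73)
```

```text
t 4.35 ee [0.1936 0.5148 0.2388] jaw -0.732 ydir [-0. -0. -1.] twist deg -0.1 then cm [ 61.46   3.88 -27.81] j6 1.73 grip 0.0881 F [-0.2 -0.5 -0. ]
```

Call:
arm_command(
  increments=[
    [100,2,0,-0.9,0],
    [100,4,0,-1.8,0],
    [100,4,0,-1.8,0],
    [100,4,0,-1.8,0],
    [100,4,0,-1.8,0],
    [100,4,0,-1.8,0],
    [100,4,0,-1.8,0],
    [100,4,0,-1.8,0],
    [100,4,0,-1.8,0],
    [100,4,0,-1.8,0],
  ],
)

```text
time_s: 5.35
ee_pos: [0.3632, 0.1323, 0.239]
tool_rot: [-0.661, 0.251, -0.251, 0.661]
ft_force: [1.3, 0.2, 0.5]
grip_width: 0.0881
```

Call:
arm_command(
  increments=[
    [100,4,0,-1.8,0],
    [100,4,0,-1.8,0],
    [100,4,0,-1.8,0],
    [100,4,0,-1.8,0],
    [100,4,0,-1.8,0],
    [100,2,0,-1,0],
    [100,1.5,0,-0.7,0],
    [100,0,0,0,0],
  ],
)

```text
time_s: 6.15
ee_pos: [0.4671, -0.1036, 0.2385]
tool_rot: [0.661, -0.252, 0.252, -0.661]
ft_force: [0.2, -0.1, 0.2]
grip_width: 0.0881
```

Run:
```python
from h import *
go(.4662,-.1023,.127,-.73)
im=robot.capture("top")[140:260,260:400,::-1]
cv2.imwrite("pics/p1.png",cv2.resize(im,None,fx=5,fy=5,interpolation=cv2.INTER_CUBIC))
s=robot.observe()['ee_pos']; print(((proj("top",s)-[260,140])*5).round(), ((proj("top",[.4662,-.1023,.166])-[260,140])*5).round())
```

```text
t 6.15 ee [ 0.4671 -0.1036  0.2385] jaw -0.729 ydir [-0. -0. -1.] twist deg 0.0 then cm [-0.15 11.15  0.04] j6 0.26 grip 0.0881 F [ 0.2 -0.1  0.2]
[[516. 357.]] [[504. 372.]]
```

View pics/p1.png

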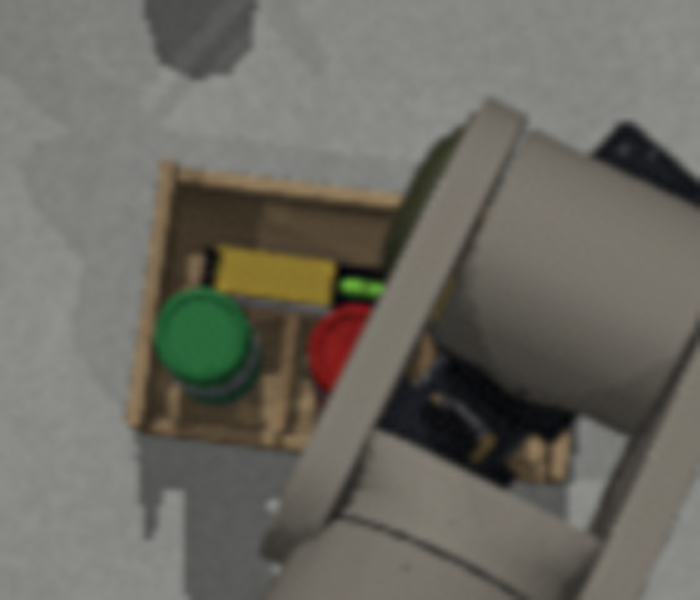

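Call:
arm_command(
  increments=[
    [100,-0.15,2,0,0],
    [100,0,3,0,0],
    [100,0,3,0,0],
    [100,0,2,0,0],
    [100,0,1.1,0,0],
    [100,0,0,0,0],
  ],
)

```text
time_s: 6.8
ee_pos: [0.4646, -0.0998, 0.1269]
tool_rot: [-0.661, 0.253, -0.251, 0.661]
ft_force: [0.1, -0.6, 0.1]
grip_width: 0.0882
```

Run:
```python
from h import *
go(.4662,-.1023,.127,-.73)
im=robot.capture("side")[140:260,250:400,::-1]
cv2.imwrite("pics/p2.png",cv2.resize(im,None,fx=5,fy=5,interpolation=cv2.INTER_CUBIC))
```

```text
t 6.8 ee [ 0.4646 -0.0998  0.1269] jaw -0.727 ydir [-0.  0. -1.] twist deg 0.1 then cm [ 0.29 -0.01 -0.08] j6 0.27 grip 0.0882 F [ 0.1 -0.6  0.1]
```

View pics/p2.png

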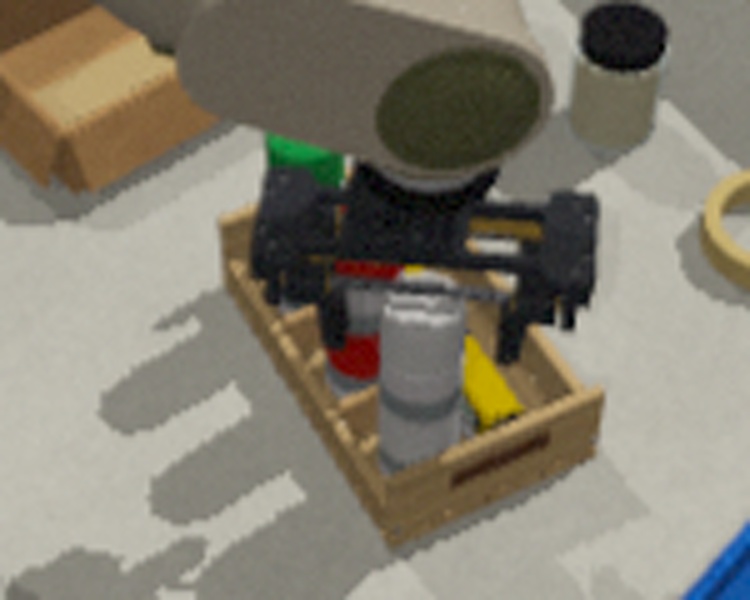

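Call:
arm_command(
  increments=[
    [100,0.3,0,0,0],
    [100,0,0,0,0],
    [0,0,0,0,0],
    [0,0,0,0,0],
    [0,0,0,0,0],
    [0,0,0,0,0],
    [0,0,0,0,0],
  ],
)

```text
time_s: 7.55
ee_pos: [0.4676, -0.1034, 0.1277]
tool_rot: [-0.661, 0.253, -0.252, 0.661]
ft_force: [-0.5, 1.3, -0.3]
grip_width: 0.0505
```

Run:
```python
from h import *
go(.429,-.371,.217)
```

```text
t 7.55 ee [ 0.4676 -0.1034  0.1277] jaw -0.73 ydir [-0.  0. -1.] twist deg 0.0 then cm [ 14.96  -8.93 -22.52] j6 0.26 grip 0.0505 F [-0.5  1.3 -0.3]
```

Call:
arm_command(
  increments=[
    [0,0,-1,0,0],
    [0,0,-2,0,0],
    [0,0,-3,0,0],
    [0,0,-3,0,0],
    [0,1,-1,-1.5,0],
    [0,2,0,-3,0],
    [0,2,0,-3,0],
    [0,2,0,-3,0],
    [0,2,0,-3,0],
    [0,2,0,-3,0],
  ],
)

```text
time_s: 8.55
ee_pos: [0.4392, -0.3011, 0.2282]
tool_rot: [-0.661, 0.252, -0.252, 0.661]
ft_force: [-0.1, -0.6, -1.9]
grip_width: 0.0502
```

Call:
arm_command(
  increments=[
    [0,2,0,-3,0],
    [0,1,0,-1.5,0],
    [0,1,0,-1.5,0],
    [0,0,0,0,0],
    [0,0,0,0,0],
  ],
)

```text
time_s: 9.05
ee_pos: [0.4297, -0.3704, 0.2278]
tool_rot: [-0.66, 0.252, -0.252, 0.661]
ft_force: [1.1, -0.3, -2.0]
grip_width: 0.0503
```

Run:
```python
from h import *
go(.429,-.371,.123)
im=robot.capture("side")[200:360,300:500,::-1]
cv2.imwrite("pics/p3.png",cv2.resize(im,None,fx=3.5,fy=3.5,interpolation=cv2.INTER_CUBIC))
```

```text
t 9.05 ee [ 0.4297 -0.3704  0.2278] jaw -0.729 ydir [-0.  0. -1.] twist deg 0.0 then cm [-1.000e-02  1.048e+01 -9.000e-02] j6 -0.19 grip 0.0503 F [ 1.1 -0.3 -2. ]
```

View pics/p3.png

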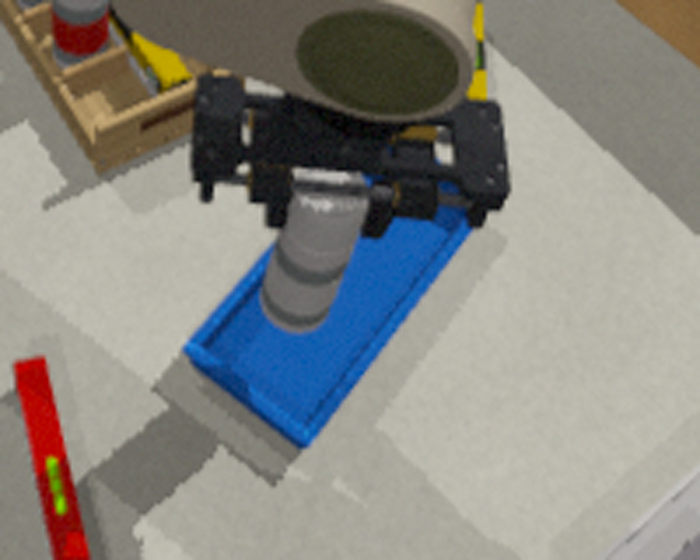

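Run:
```python
from h import *
s=robot.observe()['ee_pos']
for z in(-.119,.039): print(((proj("side",s+[0,0,z])-[300,200])*3.5).round())
t=[.513,-.3507,.235]
for x in(-.13,.13):
  for y in(-.05,.05): print(((proj("side",place(t,np.array([[x,y,.034]])))-[300,200])*3.5).round())
```

```text
[[296. 301.]]
[[328. 188.]]
[[304. 428.]]
[[198. 346.]]
[[479. 201.]]
[[379. 137.]]
```

Call:
arm_command(
  increments=[
    [0,0,2,0,0],
    [0,0,3,0,0],
    [0,0,2,0,0],
    [0,0,1.5,0,0],
    [0,0,0.8,0,0],
    [0,0,0.6,0,0],
    [0,0,0,0,0],
  ],
)

```text
time_s: 9.8
ee_pos: [0.4297, -0.3707, 0.1287]
tool_rot: [-0.661, 0.252, -0.252, 0.661]
ft_force: [-0.1, -0.7, -2.8]
grip_width: 0.0505
```

Call:
arm_command(
  increments=[
    [0,0,0.3,0,0],
    [0,0,0.2,0,0],
    [0,0,0,0,0],
  ],
)

```text
time_s: 10.1
ee_pos: [0.4296, -0.3712, 0.1239]
tool_rot: [0.661, -0.252, 0.252, -0.66]
ft_force: [0.3, 0.0, -2.6]
grip_width: 0.0504
```

Call:
arm_command(
  increments=[
    [100,0,0,0,0],
    [100,0,0,0,0],
    [100,0,0,0,0],
    [100,0,-1.4,0,0],
    [100,0,-3,0,0],
    [100,0,-3,0,0],
    [100,0,-3,0,0],
    [100,0,0,0,0],
    [100,0,0,0,0],
  ],
)

```text
time_s: 11.0
ee_pos: [0.4295, -0.3711, 0.2278]
tool_rot: [0.661, -0.252, 0.253, -0.66]
ft_force: [-0.1, 0.0, -0.8]
grip_width: 0.0882
```

Run:
```python
from h import *
go(.4763,-.025,.128)
```

```text
t 11.0 ee [ 0.4295 -0.3711  0.2278] jaw -0.73 ydir [ 0. -0. -1.] twist deg 0.0 then cm [-19.6    9.96  28.92] j6 -0.19 grip 0.0882 F [-0.1  0.  -0.8]
```

Call:
arm_command(
  increments=[
    [100,-1.3,0,2,0],
    [100,-2.6,0,3.8,0],
    [100,-2.6,0,3.8,0],
    [100,-2.6,0,3.8,0],
    [100,-2.6,0,3.8,0],
    [100,-2.6,0,3.8,0],
    [100,-2.6,0,3.8,0],
    [100,-1.7,0,2.7,0],
    [100,-1,0,1.4,0],
    [100,0,0,0,0],
  ],
)

```text
time_s: 12.0
ee_pos: [0.4756, -0.0232, 0.2266]
tool_rot: [-0.661, 0.252, -0.25, 0.661]
ft_force: [0.1, -0.8, -0.6]
grip_width: 0.0881
```

Call:
arm_command(
  increments=[
    [100,0,2,0,0],
    [100,0,3,0,0],
    [100,0,3,0,0],
    [100,0,1.4,0,0],
    [100,0,0.6,0,0],
    [100,0,0,0,0],
    [100,0,0,0,0],
  ],
)

```text
time_s: 12.7
ee_pos: [0.4764, -0.0256, 0.1282]
tool_rot: [0.661, -0.252, 0.253, -0.66]
ft_force: [-0.5, 1.1, -0.6]
grip_width: 0.0881
```

Run:
```python
from h import *
go(.4763,-.025,.128)
```

```text
t 12.7 ee [ 0.4764 -0.0256  0.1282] jaw -0.73 ydir [ 0. -0. -1.] twist deg 0.0 then cm [-0.05  0.02  0.03] j6 0.43 grip 0.0881 F [-0.5  1.1 -0.6]
```

Close, then lift and carry to the middle slot (.513,-.351).

Call:
arm_command(
  increments=[
    [0,0,0,0,0],
    [0,0,0,0,0],
    [0,0,0,0,0],
    [0,0,0,0,0],
    [0,0,0,0,0],
    [0,0,-1,0,0],
    [0,0,-3,0,0],
    [0,0,-3,0,0],
    [0,0,-3,0,0],
    [0,0,0,0,0],
  ],
)

```text
time_s: 13.7
ee_pos: [0.4774, -0.0254, 0.2316]
tool_rot: [-0.66, 0.25, -0.255, 0.661]
ft_force: [0.7, -0.2, -1.4]
grip_width: 0.0501
```

Run:
```python
from h import *
go(.513,-.351,.228)
```

```text
t 13.7 ee [ 0.4774 -0.0254  0.2316] jaw -0.73 ydir [ 0.01 -0.   -1.  ] twist deg 0.0 then cm [ 24.35   0.46 -21.9 ] j6 0.43 grip 0.0501 F [ 0.7 -0.2 -1.4]
```

Call:
arm_command(
  increments=[
    [0,1.2,0,-1.1,0],
    [0,2.7,0,-2.4,0],
    [0,2.7,0,-2.4,0],
    [0,2.7,0,-2.4,0],
    [0,2.7,0,-2.4,0],
    [0,2.7,0,-2.4,0],
    [0,2.7,0,-2.4,0],
    [0,2.7,0,-2.4,0],
    [0,2.8,0,-2.6,0],
    [0,1.5,0,-1.4,0],
  ],
)

```text
time_s: 14.7
ee_pos: [0.5115, -0.3535, 0.226]
tool_rot: [-0.66, 0.254, -0.252, 0.661]
ft_force: [-0.1, 0.5, -1.3]
grip_width: 0.0502
```

Call:
arm_command(
  increments=[
    [0,0,0,0,0],
    [0,0,2,0,0],
    [0,0,3,0,0],
    [0,0,2,0,0],
    [0,0,1.5,0,0],
    [0,0,0.8,0,0],
    [0,0,0.6,0,0],
    [0,0,0.3,0,0],
    [0,0,0.2,0,0],
    [0,0,0,0,0],
  ],
)

```text
time_s: 15.7
ee_pos: [0.5121, -0.3511, 0.1241]
tool_rot: [0.661, -0.252, 0.253, -0.66]
ft_force: [0.4, -0.0, -1.0]
grip_width: 0.0504
```

Run:
```python
from h import *
go(.513,-.351,.124)
im=robot.capture("side")[200:360,300:500,::-1]
cv2.imwrite("pics/p4.png",cv2.resize(im,None,fx=3.5,fy=3.5,interpolation=cv2.INTER_CUBIC))
```

```text
t 15.7 ee [ 0.5121 -0.3511  0.1241] jaw -0.73 ydir [ 0. -0. -1.] twist deg 0.0 then cm [0.06 0.01 0.06] j6 -0.06 grip 0.0504 F [ 0.4 -0.  -1. ]
```

View pics/p4.png

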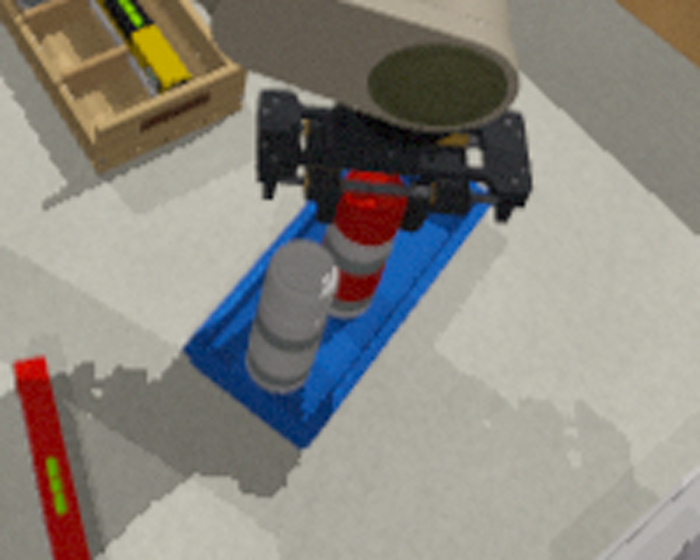

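Call:
arm_command(
  increments=[
    [100,0,0,0,0],
    [100,0,0,0,0],
    [100,0,0,0,0],
    [100,0,-1.4,0,0],
    [100,0,-3,0,0],
    [100,0,-3,0,0],
    [100,0,-3,0,0],
    [100,0,0,0,0],
    [100,0,0,0,0],
  ],
)

```text
time_s: 16.65
ee_pos: [0.5119, -0.351, 0.2278]
tool_rot: [0.661, -0.252, 0.253, -0.66]
ft_force: [-0.3, -0.0, -0.4]
grip_width: 0.0879
```

Run:
```python
from h import *
go(.4868,.0524,.128)
```

```text
t 16.65 ee [ 0.5119 -0.351   0.2278] jaw -0.73 ydir [ 0. -0. -1.] twist deg 0.0 then cm [-28.77   9.96  28.39] j6 -0.06 grip 0.0879 F [-0.3 -0.  -0.4]
```

Call:
arm_command(
  increments=[
    [100,-2,0,2,0],
    [100,-3.3,0,3.3,0],
    [100,-3.3,0,3.3,0],
    [100,-3.3,0,3.3,0],
    [100,-3.3,0,3.3,0],
    [100,-3.3,0,3.3,0],
    [100,-3.3,0,3.3,0],
    [100,-3.3,0,3.3,0],
    [100,-2.4,0,2.2,0],
    [100,-1.3,0,1.1,0],
  ],
)

```text
time_s: 17.65
ee_pos: [0.4855, 0.0552, 0.2264]
tool_rot: [0.661, -0.253, 0.251, -0.661]
ft_force: [0.4, 0.1, -0.8]
grip_width: 0.088
```

Call:
arm_command(
  increments=[
    [100,0,0,0,0],
    [100,0,2,0,0],
    [100,0,3,0,0],
    [100,0,3,0,0],
    [100,0,1.4,0,0],
    [100,0,0.6,0,0],
    [100,0,0,0,0],
    [100,0,0,0,0],
  ],
)

```text
time_s: 18.45
ee_pos: [0.4871, 0.0522, 0.1282]
tool_rot: [-0.66, 0.252, -0.253, 0.661]
ft_force: [0.7, -0.0, -0.5]
grip_width: 0.0883
```

Run:
```python
from h import *
go(.4868,.0524,.128)
```

```text
t 18.45 ee [0.4871 0.0522 0.1282] jaw -0.73 ydir [ 0. -0. -1.] twist deg 0.0 then cm [-0.03  0.02 -0.01] j6 0.59 grip 0.0883 F [ 0.7 -0.  -0.5]
```

Call:
arm_command(
  increments=[
    [0,0,0,0,0],
    [0,0,0,0,0],
    [0,0,0,0,0],
    [0,0,0,0,0],
    [0,0,0,0,0],
    [0,0,-1,0,0],
    [0,0,-3,0,0],
    [0,0,-3,0,0],
    [0,0,-3,0,0],
    [0,0,0,0,0],
  ],
)

```text
time_s: 19.45
ee_pos: [0.488, 0.0526, 0.2316]
tool_rot: [-0.66, 0.25, -0.255, 0.661]
ft_force: [-0.7, -0.6, -2.0]
grip_width: 0.0506
```

Run:
```python
from h import *
go(.597,-.331,.228)
```

```text
t 19.45 ee [0.488  0.0526 0.2316] jaw -0.73 ydir [ 0.01 -0.   -1.  ] twist deg 0.0 then cm [ 33.7    0.48 -21.33] j6 0.6 grip 0.0506 F [-0.7 -0.6 -2. ]
```

Call:
arm_command(
  increments=[
    [0,1.7,0,-1.1,0],
    [0,3.7,0,-2.3,0],
    [0,3.7,0,-2.3,0],
    [0,3.7,0,-2.3,0],
    [0,3.7,0,-2.3,0],
    [0,3.7,0,-2.3,0],
    [0,3.7,0,-2.3,0],
    [0,3.7,0,-2.3,0],
    [0,3.7,0,-2.5,0],
    [0,2.4,0,-1.6,0],
  ],
)

```text
time_s: 20.45
ee_pos: [0.5956, -0.3335, 0.2257]
tool_rot: [-0.66, 0.254, -0.252, 0.66]
ft_force: [0.3, -0.6, -3.3]
grip_width: 0.0499
```

Call:
arm_command(
  increments=[
    [0,0,0,0,0],
    [0,0,2,0,0],
    [0,0,3,0,0],
    [0,0,2,0,0],
    [0,0,1.5,0,0],
    [0,0,0.8,0,0],
    [0,0,0.6,0,0],
    [0,0,0.3,0,0],
    [0,0,0.2,0,0],
    [0,0,0,0,0],
  ],
)

```text
time_s: 21.45
ee_pos: [0.596, -0.3308, 0.1242]
tool_rot: [0.661, -0.252, 0.253, -0.66]
ft_force: [0.6, -0.1, -1.9]
grip_width: 0.0506
```

Call:
arm_command(
  increments=[
    [100,0,0,0,0],
    [100,0,0,0,0],
    [100,0,0,0,0],
    [100,0,-1.4,0,0],
    [100,0,-3,0,0],
    [100,0,-3,0,0],
    [100,0,-3,0,0],
    [100,0,0,0,0],
    [100,0,0,0,0],
  ],
)

```text
time_s: 22.35
ee_pos: [0.5959, -0.3308, 0.2281]
tool_rot: [0.661, -0.252, 0.253, -0.66]
ft_force: [-0.9, 0.1, -0.5]
grip_width: 0.0881
```

Run:
```python
from h import *
cr=[.507,-.029,-.13]; p=place(cr,np.array([[.018,0,0]]))[0]; print(p)
go(p[0],p[1],.15,-.13)
im=robot.capture("side")[140:360,240:500,::-1]
cv2.imwrite("pics/p5.png",cv2.resize(im,None,fx=2.7,fy=2.7,interpolation=cv2.INTER_CUBIC))
im=robot.capture("top")
for d in robot.outline_of("top","level"):
    r=cv2.minAreaRect(cv2.findNonZero(d['pixels'].astype(np.uint8))); print(d['conf'],r,unproj("top",r[0],.053))
```

```text
[ 0.52484811 -0.03133341  0.        ]
t 22.35 ee [ 0.5959 -0.3308  0.2281] jaw -0.73 ydir [ 0. -0. -1.] twist deg -34.4 then cm [-10.93   7.8   28.77] j6 0.05 grip 0.0881 F [-0.9  0.1 -0.5]
0.9 ((335.3089294433594, 198.29327392578125), (70.57176208496094, 10.636270523071289), 7.96960973739624) [ 0.52266961 -0.03989518  0.053     ]
0.85 ((407.17254638671875, 117.8131103515625), (45.444766998291016, 10.004631042480469), 42.709388732910156) [ 0.75580942 -0.24903683  0.053     ]
0.65 ((461.42755126953125, 310.176025390625), (51.074867248535156, 8.811637878417969), 22.380136489868164) [ 0.21244551 -0.38209592  0.053     ]
0.59 ((221.78237915039062, 297.6706237792969), (7.917962074279785, 52.497169494628906), 40.601295471191406) [0.24852636 0.27459023 0.053     ]
```

View pics/p5.png

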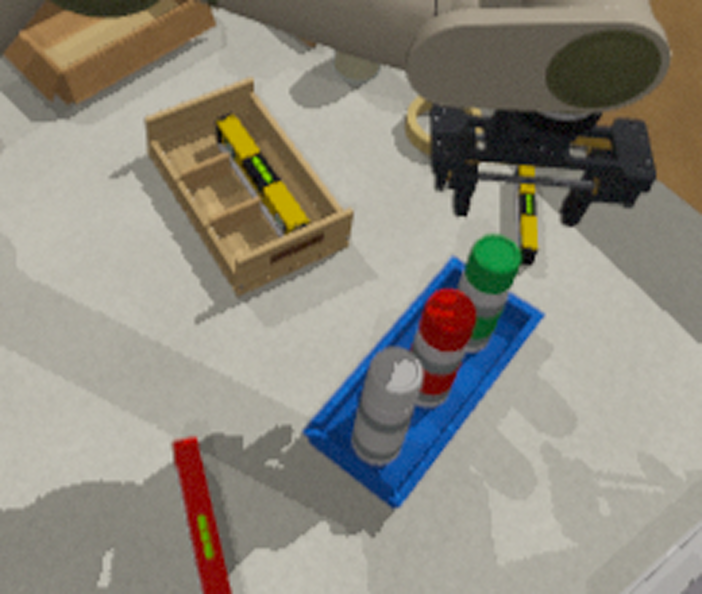

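Call:
arm_command(
  increments=[
    [100,0,0,0,-8.5],
    [100,0,0,0,-8.5],
    [100,0,0,0,-8.5],
    [100,0,0,0,-8.5],
    [50,-1,0,2.5,-0.4],
    [50,-1.6,0,4.3,0],
    [50,-1.6,0,4.3,0],
    [50,-1.6,0,4.3,0],
    [50,-1.6,0,4.3,0],
    [50,-1.6,0,4.3,0],
  ],
)

```text
time_s: 23.5
ee_pos: [0.5367, -0.0793, 0.2269]
tool_rot: [-0.705, 0.046, -0.045, 0.706]
ft_force: [1.5, -0.2, -0.8]
grip_width: 0.0444
```

Call:
arm_command(
  increments=[
    [50,-1.1,0,2.9,0],
    [50,-0.7,0,1.9,0],
    [50,0,0,0,0],
    [50,0,0,0,0],
  ],
)

```text
time_s: 23.9
ee_pos: [0.5261, -0.0314, 0.2273]
tool_rot: [0.706, -0.046, 0.045, -0.706]
ft_force: [0.2, -0.6, -0.2]
grip_width: 0.0441
```

Run:
```python
from h import *
L=np.c_[np.array([[0,0,0]]*8)]; P=box(.025,.2,.045)
robot.capture("side"); 
for d in robot.outline_of("side","level"): print(round(d['conf'],2),d['position'],unproj("side",d['position'],.045).round(4))
print(unproj("side",[335.6,201.9],.053), unproj("side",[240+258/2.7,140+165/2.7],.053))
robot.capture("top")
for n in(1,2): print([ (round(d['conf'],2),d['position'],unproj("top",d['position'],.008).round(4)) for d in robot.place_of("side","level")][:2])
go(.5240,-.0345,.15,-.13)
```

```text
0.87 [214.0, 189.4] [0.2251 0.2491 0.045 ]
0.77 [338.5, 204.2] [ 0.5293 -0.0442  0.045 ]
0.77 [314.8, 347.0] [ 0.207  -0.3748  0.045 ]
0.54 [433.2, 220.3] [ 0.7353 -0.2701  0.045 ]
[ 0.52320403 -0.03599114  0.053     ] [ 0.52507826 -0.03322976  0.053     ]
[(0.9, [337.4, 212.0], array([ 0.4882, -0.0465,  0.008 ])), (0.81, [315.9, 346.2], array([0.109 , 0.0171, 0.008 ]))]
[(0.9, [337.4, 212.0], array([ 0.4882, -0.0465,  0.008 ])), (0.81, [315.9, 346.2], array([0.109 , 0.0171, 0.008 ]))]
t 24.15 ee [ 0.5263 -0.032   0.2275] jaw -0.131 ydir [-0.  0. -1.] twist deg -0.0 then cm [-0.19  7.75 -0.27] j6 -0.15 grip 0.0441 F [-0.8  0.5  0.3]
```

Call:
arm_command(
  increments=[
    [50,-0.2,2,-0.3,0],
    [50,0,3.5,0,0],
    [50,0,3.5,0,0],
    [50,0,3,0,0],
    [50,0,2,0,0],
    [50,0,1,0,0],
    [50,0,1,0,0],
    [50,0,1,0,0],
    [50,0,0,0,0],
  ],
)

```text
time_s: 25.05
ee_pos: [0.5235, -0.0339, 0.0571]
tool_rot: [-0.706, 0.046, -0.045, 0.706]
ft_force: [-1.2, 0.3, -0.2]
grip_width: 0.0441
```

Run:
```python
from h import *
go(.5240,-.0345,.02,-.13)
im=robot.capture("side")[160:250,270:390,::-1]
cv2.imwrite("pics/p6.png",cv2.resize(im,None,fx=6,fy=6,interpolation=cv2.INTER_CUBIC))
```

```text
t 25.05 ee [ 0.5235 -0.0339  0.0571] jaw -0.129 ydir [-0.  0. -1.] twist deg 0.0 then cm [ 0.06  3.71 -0.05] j6 -0.16 grip 0.0441 F [-1.2  0.3 -0.2]
```

View pics/p6.png

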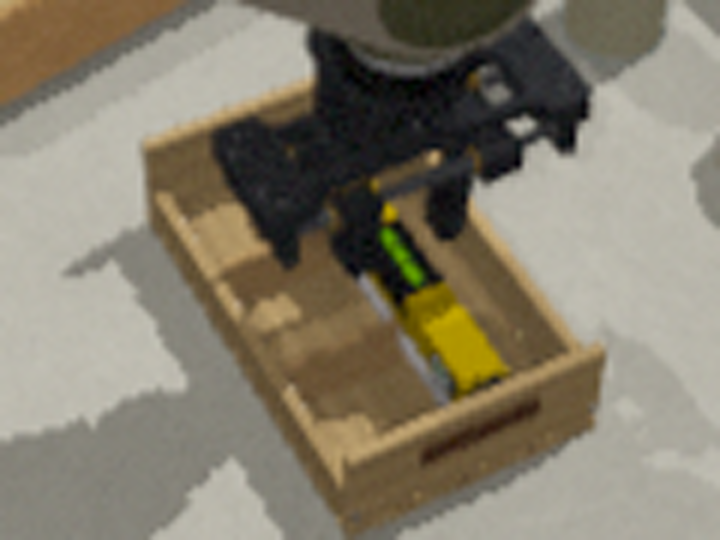

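Call:
arm_command(
  increments=[
    [50,0,1,0,0],
    [50,0,1,0,0],
    [50,0,1,0,0],
    [50,0,0.6,0,0],
    [50,0,0,0,0],
    [0,0,0,0,0],
    [0,0,0,0,0],
    [0,0,0,0,0],
    [0,0,0,0,0],
    [0,0,0,0,0],
  ],
)

```text
time_s: 26.1
ee_pos: [0.524, -0.0339, 0.0221]
tool_rot: [0.706, -0.045, 0.046, -0.706]
ft_force: [-0.5, 0.1, 3.1]
grip_width: 0.0249
```

Call:
arm_command(
  increments=[
    [0,0,-1,0,0],
    [0,0,-2,0,0],
    [0,0,-3,0,0],
    [0,0,-3,0,0],
    [0,0,-3,0,0],
    [0,0,-2,0,0],
    [0,0,0,0,0],
  ],
)

```text
time_s: 26.8
ee_pos: [0.5245, -0.0341, 0.1645]
tool_rot: [0.706, -0.044, 0.047, -0.705]
ft_force: [0.3, 0.0, -2.9]
grip_width: 0.0245
```

Run:
```python
from h import *
go(.518,.322,.10,.09-np.pi/2)
im=robot.capture("side")[130:250,200:400,::-1]
cv2.imwrite("pics/p7.png",cv2.resize(im,None,fx=4,fy=4,interpolation=cv2.INTER_CUBIC))
robot.capture("top")
m=mask("side","carton"); f=fit([("side",m)],box(.244,.16,.06),[.518,.322,.07]); print(m.sum(),f)
f=f[0]; 
for p in ([.518,.322,.08],f):
  for x,y in((-.117,-.075),(-.117,.075),(.117,.075),(.117,-.075)): print(((proj("side",place(p,np.array([[x,y,.06]])))-[200,130])*4).round()[0],end=' ')
  print()
```

```text
t 26.8 ee [ 0.5245 -0.0341  0.1645] jaw -0.129 ydir [-0.   -0.01 -1.  ] twist deg 77.4 then cm [-35.55   6.27   2.55] j6 -0.16 grip 0.0245 F [ 0.3  0.  -2.9]
2770 (array([0.5053, 0.3173, 0.0935]), np.float64(0.09))
[250. 144.] [159.  56.] [362. -45.] [457.  32.] 
[242. 154.] [149.  65.] [352. -38.] [449.  38.]
```

View pics/p7.png

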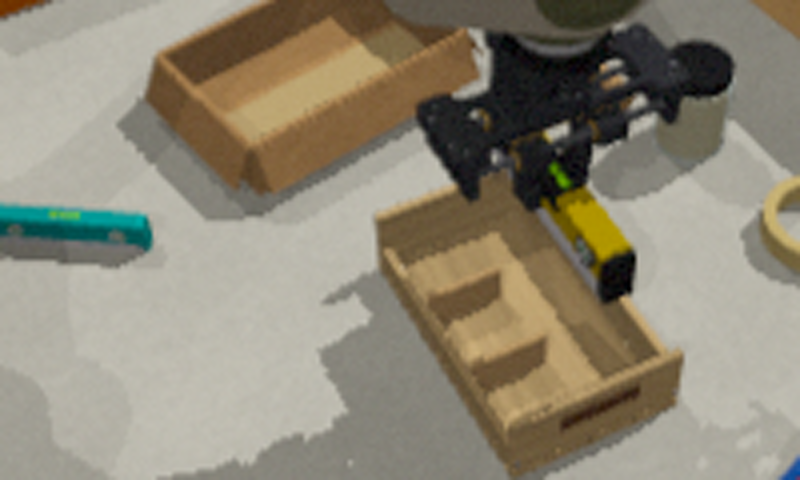

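Call:
arm_command(
  increments=[
    [0,0,0,0,6],
    [0,0,0,0,8],
    [0,0,0,0,8],
    [0,0,0,0,8],
    [0,0,0,0,8],
    [0,0,0,0,8],
    [0,0,0,0,8],
    [0,0,0,0,8],
    [0,0,0,0,8],
    [0,0,0,0,7.5],
  ],
)

```text
time_s: 27.95
ee_pos: [0.5231, -0.0337, 0.1601]
tool_rot: [0.521, -0.48, 0.478, -0.52]
ft_force: [-0.5, -0.2, -3.2]
grip_width: 0.0249
```

Call:
arm_command(
  increments=[
    [0,-2,0,0,0],
    [0,-4,0,0.3,0],
    [0,-4,0,0.4,0],
    [0,-4,0,0.4,0],
    [0,-4,0,0.4,0],
    [0,-4,0,0.4,0],
    [0,-4,0,0.3,0],
    [0,-4,0,0.3,0],
    [0,-3.5,0,0,0],
    [0,-2,0,0,0],
  ],
)

```text
time_s: 28.95
ee_pos: [0.5159, 0.3242, 0.1597]
tool_rot: [0.523, -0.477, 0.476, -0.521]
ft_force: [-0.0, -0.9, -1.9]
grip_width: 0.0244
```

Call:
arm_command(
  increments=[
    [0,0,0,0,0],
    [0,0,1.5,0,0],
    [0,0,2,0,0],
    [0,0,2,0,0],
    [0,0,0,0,0],
  ],
)

```text
time_s: 29.45
ee_pos: [0.5157, 0.3203, 0.1032]
tool_rot: [0.524, -0.479, 0.476, -0.519]
ft_force: [-0.5, -0.0, -2.1]
grip_width: 0.0248
```

Run:
```python
from h import *
go(.518,.322,.018,.08-np.pi/2)
im=robot.capture("side")[110:210,200:360,::-1]
cv2.imwrite("pics/p8.png",cv2.resize(im,None,fx=5,fy=5,interpolation=cv2.INTER_CUBIC))
```

```text
t 29.45 ee [0.5157 0.3203 0.1032] jaw -1.483 ydir [-0.01 -0.   -1.  ] twist deg 0.4 then cm [-0.17  8.52  0.3 ] j6 1.84 grip 0.0248 F [-0.5 -0.  -2.1]
```

View pics/p8.png

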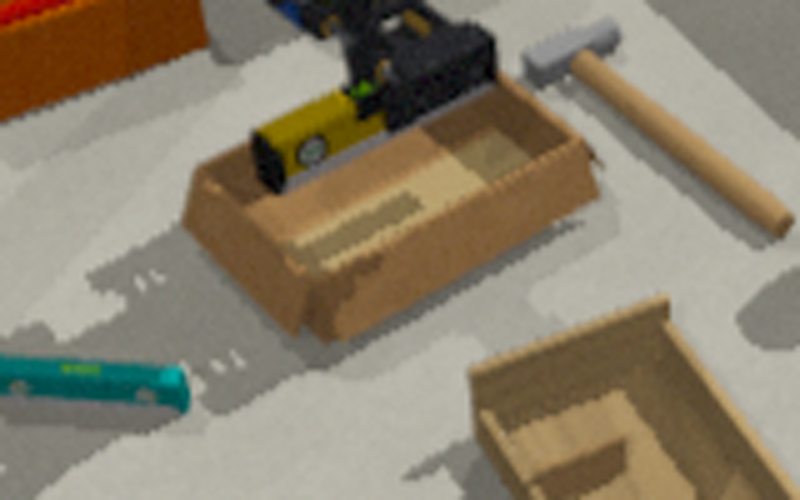

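Run:
```python
from h import *
y=.085
def own(uv,z,p=(.518,.322,.085)):
    d=unproj("side",uv,z)[:2]-p[:2]; c,s=np.cos(p[2]),np.sin(p[2]); return (np.array([[c,s],[-s,c]])@d).round(4)
fr=lambda a:[200+a[0]/5,110+a[1]/5]
print("level near end",own(fr((278,191)),.09),own(fr((255,140)),.135))
print("rim",own(fr((312,277)),.06),own(fr((195,165)),.06),own(fr((590,145)),.06))
```

```text
level near end [-0.1    -0.0117] [-0.1061 -0.0035]
rim [-0.116  -0.0712] [-0.116   0.0818] [ 0.1235 -0.0889]
```

Call:
arm_command(
  increments=[
    [0,0,1,0.3,0],
    [0,0,2,0,0],
    [0,0,2,0,0],
    [0,0,1,0,0],
    [0,0,0.8,0,0],
    [0,0,0.6,0,0],
    [0,0,0.4,0,0],
    [0,0,0.3,0,0],
    [0,0,0,0,0],
    [0,0,0,0,0],
  ],
)

```text
time_s: 30.5
ee_pos: [0.5203, 0.3223, 0.0261]
tool_rot: [-0.522, 0.477, -0.477, 0.522]
ft_force: [-0.5, -0.2, -2.8]
grip_width: 0.025
```

Call:
arm_command(
  increments=[
    [0,0,0.3,0,0],
    [0,0,0.2,0,0],
    [0,0,0,0,0],
    [0,0,0,0,0],
  ],
)

```text
time_s: 30.9
ee_pos: [0.5201, 0.3222, 0.0207]
tool_rot: [0.522, -0.477, 0.477, -0.522]
ft_force: [-0.1, 0.1, -3.4]
grip_width: 0.0248
```

Call:
arm_command(
  increments=[
    [0,0,0.1,0,0],
    [0,0,0.1,0,0],
    [0,0,0,0,0],
  ],
)

```text
time_s: 31.2
ee_pos: [0.5202, 0.3222, 0.0191]
tool_rot: [-0.522, 0.477, -0.477, 0.522]
ft_force: [-1.7, -0.2, 2.8]
grip_width: 0.0248
```

Contact. Release to about half opening and rise.

Call:
arm_command(
  increments=[
    [50,0,0,0,0],
    [50,0,0,0,0],
    [50,0,0,0,0],
    [50,0,-1,0,0],
    [50,0,-2,0,0],
    [50,0,-4,0,0],
    [50,0,-4,0,0],
    [50,0,-4,0,0],
    [100,0,-4,0,0],
    [100,0,-2,0,0],
  ],
)

```text
time_s: 32.2
ee_pos: [0.5206, 0.3224, 0.2335]
tool_rot: [-0.52, 0.476, -0.478, 0.524]
ft_force: [-0.1, -0.1, -0.4]
grip_width: 0.0578
```

Run:
```python
from h import *
robot.observe()
t=[.513,-.3507,.235]; print(place(t,np.array([[.086,0,0]])))
go(.597,-.331,.228,-.73)
for n in ("can_green","can_red","can_white"):
    robot.capture("top"); m=mask("top",n); p0=dict(can_green=(.597,-.331,0),can_red=(.513,-.351,0),can_white=(.429,-.371,0))[n]
    if m is not None: print(n,fit([("top",m)],cyl(),p0,.004,False))
im=robot.capture("side")[110:350,200:480,::-1]
cv2.imwrite("pics/p9.png",cv2.resize(im,None,fx=2.5,fy=2.5,interpolation=cv2.INTER_CUBIC))
```

```text
[[ 0.59663623 -0.3306755   0.        ]]
t 32.2 ee [0.5206 0.3224 0.2335] jaw -1.482 ydir [ 0.    0.01 -1.  ] twist deg -43.1 then cm [ 49.27   0.22 -43.6 ] j6 1.84 grip 0.0578 F [-0.1 -0.1 -0.4]
can_green (array([ 0.5961, -0.3314]), np.float64(0.112))
can_red (array([ 0.5143, -0.3519]), np.float64(0.062))
can_white (array([ 0.4286, -0.3676]), np.float64(0.051))
```

View pics/p9.png

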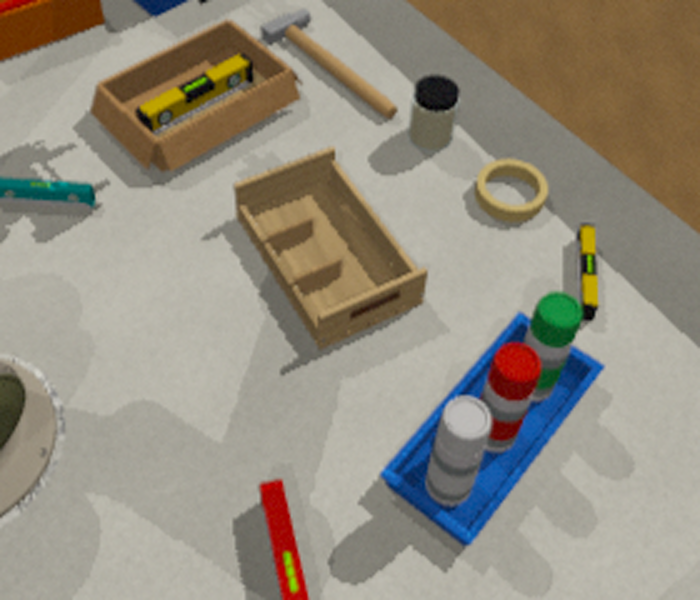

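Call:
arm_command(
  increments=[
    [100,0,0,0,-8.5],
    [100,0,0,0,-8.5],
    [100,0,0,0,-8.5],
    [100,0,0,0,-8.5],
    [100,0,0,0,-8.5],
    [100,2,0,-1.8,-0.6],
    [100,3.4,0,-3,0],
    [100,3.4,0,-3,0],
    [100,3.4,0,-3,0],
    [100,3.4,0,-3,0],
  ],
)

```text
time_s: 33.55
ee_pos: [0.5438, 0.1136, 0.2277]
tool_rot: [0.661, -0.253, 0.252, -0.66]
ft_force: [0.4, -0.5, -0.7]
grip_width: 0.0884
```

Call:
arm_command(
  increments=[
    [100,3.4,0,-3,0],
    [100,3.4,0,-3,0],
    [100,3.4,0,-3,0],
    [100,3.4,0,-3,0],
    [100,3.4,0,-3,0],
    [100,3.4,0,-3,0],
    [100,3.4,0,-3,0],
    [100,3.4,0,-3,0],
    [100,2,0,-1.8,0],
    [100,0,0,0,0],
  ],
)

```text
time_s: 34.55
ee_pos: [0.5892, -0.275, 0.2265]
tool_rot: [-0.66, 0.255, -0.253, 0.66]
ft_force: [0.1, 0.2, -1.1]
grip_width: 0.0879
```

Run:
```python
from h import *
go(.596,-.3308,.124,-.73)
```

```text
t 34.55 ee [ 0.5892 -0.275   0.2265] jaw -0.734 ydir [-0.  0. -1.] twist deg -0.2 then cm [ 4.25 10.25 -3.7 ] j6 0.12 grip 0.0879 F [ 0.1  0.2 -1.1]
```

Call:
arm_command(
  increments=[
    [100,2,0,-1.8,-0.2],
    [100,2.1,0,-1.8,0],
    [100,0,0,0,0],
    [100,0,0,0,0],
    [100,0,0,0,0],
  ],
)

```text
time_s: 35.05
ee_pos: [0.5965, -0.3243, 0.2286]
tool_rot: [-0.661, 0.251, -0.251, 0.661]
ft_force: [0.2, 0.7, 0.2]
grip_width: 0.088
```

Run:
```python
from h import *
go(.596,-.3308,.124,-.73)
```

```text
t 35.05 ee [ 0.5965 -0.3243  0.2286] jaw -0.725 ydir [-0.  0. -1.] twist deg 0.3 then cm [ 0.41 10.46 -0.52] j6 0.05 grip 0.088 F [0.2 0.7 0.2]
```

Call:
arm_command(
  increments=[
    [100,0.4,0,-0.5,0.2],
    [100,0,2,0,0],
    [100,0,3,0,0],
    [100,0,3,0,0],
    [100,0,1.6,0,0],
    [100,0,0.8,0,0],
    [100,0,0,0,0],
    [100,0,0,0,0],
  ],
)

```text
time_s: 35.85
ee_pos: [0.5965, -0.3324, 0.1259]
tool_rot: [0.661, -0.252, 0.253, -0.66]
ft_force: [0.7, 0.5, 0.2]
grip_width: 0.0883
```

Run:
```python
from h import *
go(.596,-.3308,.124,-.73)
```

```text
t 35.85 ee [ 0.5965 -0.3324  0.1259] jaw -0.73 ydir [ 0. -0. -1.] twist deg 0.0 then cm [-0.14  0.19  0.09] j6 0.05 grip 0.0883 F [0.7 0.5 0.2]
```

Call:
arm_command(
  increments=[
    [100,-0.1,0.2,0.1,0],
    [100,0,0,0,0],
    [0,0,0,0,0],
    [0,0,0,0,0],
    [0,0,0,0,0],
    [0,0,0,0,0],
    [0,0,-1.4,0,0],
    [0,0,-3,0,0],
    [0,0,-3,0,0],
    [0,0,-3,0,0],
  ],
)

```text
time_s: 36.85
ee_pos: [0.5957, -0.3306, 0.2274]
tool_rot: [-0.66, 0.253, -0.252, 0.661]
ft_force: [0.5, -0.5, -3.2]
grip_width: 0.0504
```

Call:
arm_command(
  increments=[
    [0,-1.7,0,1.1,0],
    [0,-3.7,0,2.3,0],
    [0,-3.7,0,2.3,0],
    [0,-3.7,0,2.3,0],
    [0,-3.7,0,2.3,0],
    [0,-3.7,0,2.3,0],
    [0,-3.7,0,2.3,0],
    [0,-3.7,0,2.3,0],
    [0,-3.7,0,2.5,0],
    [0,-2.4,0,1.6,0],
  ],
)

```text
time_s: 37.85
ee_pos: [0.4855, 0.0551, 0.2267]
tool_rot: [-0.661, 0.252, -0.252, 0.661]
ft_force: [0.4, -1.0, -2.0]
grip_width: 0.05
```

Call:
arm_command(
  increments=[
    [0,0,0,0,0],
    [0,0,2,0,0],
    [0,0,2,0,0],
    [0,0,0,0,0],
    [0,0,0,0,0],
  ],
)

```text
time_s: 38.35
ee_pos: [0.4871, 0.0521, 0.187]
tool_rot: [0.661, -0.253, 0.252, -0.66]
ft_force: [0.6, -0.3, -1.3]
grip_width: 0.0501
```

Run:
```python
from h import *
go(.4871,.0524,.128,-.73)
```

```text
t 38.35 ee [0.4871 0.0521 0.187 ] jaw -0.73 ydir [-0. -0. -1.] twist deg -0.0 then cm [-0.02  5.9   0.02] j6 0.59 grip 0.0501 F [ 0.6 -0.3 -1.3]
```

Call:
arm_command(
  increments=[
    [0,0,1.5,0,0],
    [0,0,2,0,0],
    [0,0,1,0,0],
    [0,0,0.6,0,0],
    [0,0,0.4,0,0],
    [0,0,0.3,0,0],
    [0,0,0,0,0],
  ],
)

```text
time_s: 39.05
ee_pos: [0.4899, 0.0524, 0.1347]
tool_rot: [-0.659, 0.248, -0.256, 0.662]
ft_force: [-7.6, 1.5, 41.1]
grip_width: 0.0501
```

Call:
arm_command(
  increments=[
    [0,0,-0.5,0,0],
    [0,0,-0.5,0,0],
    [0,0,-1,0,0],
    [0,0,0,0,0],
  ],
)

```text
time_s: 39.45
ee_pos: [0.4875, 0.0525, 0.15]
tool_rot: [-0.66, 0.252, -0.253, 0.661]
ft_force: [-0.0, 0.2, -3.0]
grip_width: 0.0503
```

Run:
```python
from h import *
go(.4871,.0524,.128,-.73)
im=robot.capture("side")[130:250,240:400,::-1]
cv2.imwrite("pics/p10.png",cv2.resize(im,None,fx=5,fy=5,interpolation=cv2.INTER_CUBIC))
s=robot.observe()['ee_pos']
for z in(-.12,.038): print(((proj("side",s+[0,0,z])-[240,130])*5).round())
```

```text
t 39.45 ee [0.4875 0.0525 0.15  ] jaw -0.73 ydir [ 0. -0. -1.] twist deg 0.0 then cm [-0.03  2.2  -0.04] j6 0.6 grip 0.0503 F [-0.   0.2 -3. ]
[[357. 323.]]
[[351. 156.]]
```

View pics/p10.png

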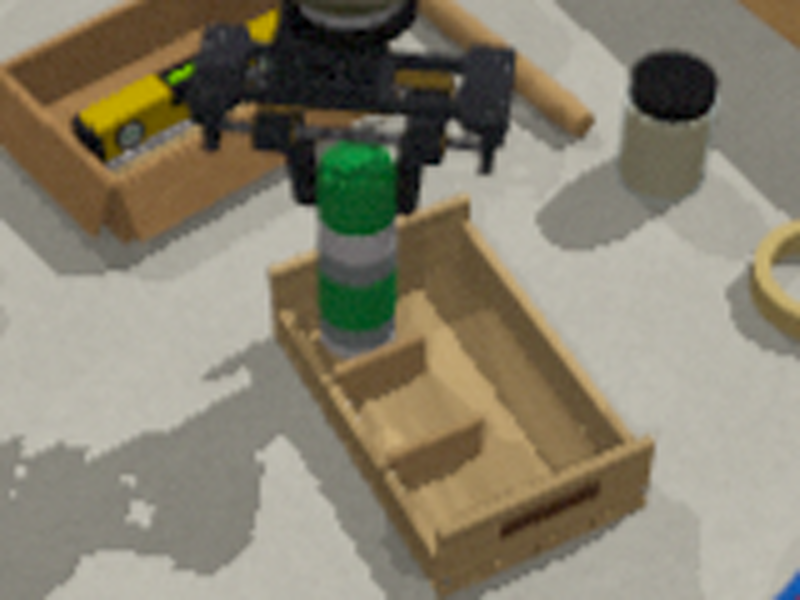

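Call:
arm_command(
  increments=[
    [0,0,0.5,0,0],
    [0,0,0.4,0,0],
    [0,0,0.2,0,0],
    [0,0,0.2,0,0],
    [0,0,0,0,0],
  ],
)

```text
time_s: 40.0
ee_pos: [0.4868, 0.0526, 0.1355]
tool_rot: [0.661, -0.252, 0.252, -0.661]
ft_force: [0.9, -0.8, -2.0]
grip_width: 0.0501
```

Call:
arm_command(
  increments=[
    [0,0,0.2,0,0],
    [0,0,0.1,0,0],
    [0,0,0,0,0],
  ],
)

```text
time_s: 40.3
ee_pos: [0.4874, 0.0529, 0.1351]
tool_rot: [-0.66, 0.251, -0.253, 0.661]
ft_force: [-5.6, 0.9, 21.6]
grip_width: 0.0505
```

Call:
arm_command(
  increments=[
    [0,0,-1,0,0],
    [0,0,-2,0,0],
    [0,0,-3,0,0],
    [0,0,-2,0,0],
    [0,0,0,0,0],
    [0,0,0,0,0],
  ],
)

```text
time_s: 40.9
ee_pos: [0.4866, 0.0526, 0.2121]
tool_rot: [0.661, -0.253, 0.252, -0.66]
ft_force: [-0.4, -0.0, -2.3]
grip_width: 0.0507
```

Run:
```python
from h import *
go(.4871,.0524,.128,-.73)
s=robot.observe()['ee_pos']
im=robot.capture("side"); m=mask("side","can_green"); print(m.sum())
# visible mask vs model: scan vertical offset, compare bottom edge of the model
P=cyl()
ys,xs=np.nonzero(m); print("mask rows",ys.min(),ys.max(),"cols",xs.min(),xs.max())
for dz in(-.134,-.127,-.120,-.113):
    q=proj("side",place([s[0],s[1],0],P)+[0,0,s[2]+dz]); print(dz,q.min(0).round(1),q.max(0).round(1))
cv2.imwrite("pics/p11.png",cv2.resize(im[115:235,240:400,::-1],None,fx=5,fy=5,interpolation=cv2.INTER_CUBIC))
```

```text
t 40.9 ee [0.4866 0.0526 0.2121] jaw -0.73 ydir [-0.  0. -1.] twist deg 0.0 then cm [0.06 8.41 0.02] j6 0.6 grip 0.0507 F [-0.4 -0.  -2.3]
760
mask rows 143 189 cols 302 319
-0.134 [301.1 143.5] [318.7 191. ]
-0.127 [301.  141.7] [318.7 189.5]
-0.12 [300.9 140. ] [318.7 188.1]
-0.113 [300.8 138.1] [318.7 186.7]
```

View pics/p11.png

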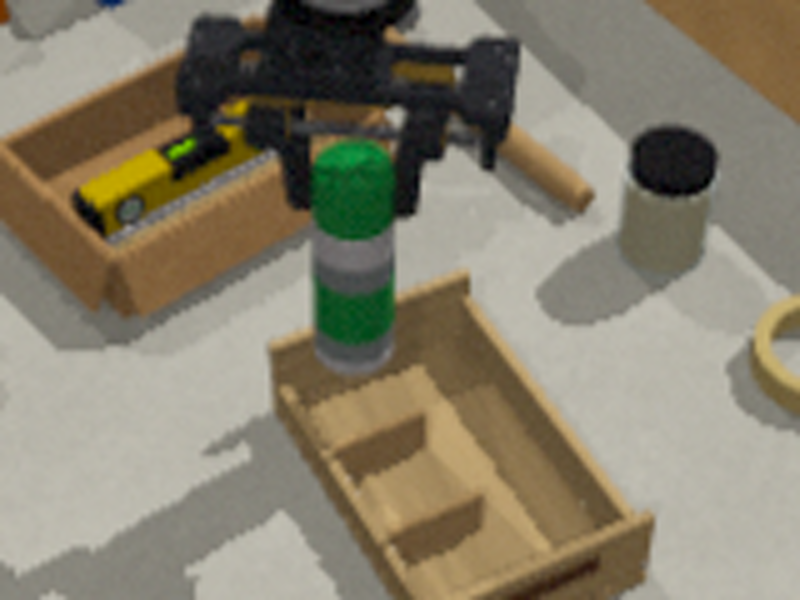

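Call:
arm_command(
  increments=[
    [0,0,1.5,0,0],
    [0,0,3,0,0],
    [0,0,1.5,0,0],
    [0,0,1,0,0],
    [0,0,0.5,0,0],
    [0,0,0,0,0],
    [0,0,0,0,0],
  ],
)

```text
time_s: 41.7
ee_pos: [0.4872, 0.0526, 0.1382]
tool_rot: [-0.66, 0.252, -0.253, 0.661]
ft_force: [-0.0, 0.3, -2.8]
grip_width: 0.0507
```

Call:
arm_command(
  increments=[
    [0,0,0.15,0,0],
    [0,0,0,0,0],
  ],
)

```text
time_s: 41.9
ee_pos: [0.4869, 0.0526, 0.1365]
tool_rot: [-0.661, 0.252, -0.253, 0.661]
ft_force: [-0.2, 0.2, -1.3]
grip_width: 0.0506
```

Release 1 mm lower, then rise and head to red's tray slot.

Call:
arm_command(
  increments=[
    [0,0,0.1,0,0],
    [100,0,0,0,0],
    [100,0,0,0,0],
    [100,0,0,0,0],
    [100,0,-1,0,0],
    [100,0,-3,0,0],
    [100,0,-3,0,0],
    [100,0,-2.4,0,0],
    [100,0,0,0,0],
  ],
)

```text
time_s: 42.8
ee_pos: [0.488, 0.0525, 0.2329]
tool_rot: [-0.66, 0.25, -0.255, 0.661]
ft_force: [0.1, 0.6, -0.4]
grip_width: 0.088
```

Run:
```python
from h import *
go(.512,-.351,.124,-.73)
robot.capture("side")
P=cyl(); ys,xs=np.nonzero(mask("side","can_green")); print("mask",ys.min(),ys.max(),xs.min(),xs.max())
q=proj("side",place([.4868,.0524,0],P)+[0,0,.008]); print(q.min(0).round(1),q.max(0).round(1))
```

```text
t 42.8 ee [0.488  0.0525 0.2329] jaw -0.73 ydir [ 0.01 -0.   -1.  ] twist deg 0.0 then cm [ 28.63  10.94 -28.52] j6 0.6 grip 0.088 F [ 0.1  0.6 -0.4]
mask 161 202 302 318
[302.2 160.4] [318.9 204.6]
```

Call:
arm_command(
  increments=[
    [100,2,0,-2,0],
    [100,3.3,0,-3.3,0],
    [100,3.3,0,-3.3,0],
    [100,3.3,0,-3.3,0],
    [100,3.3,0,-3.3,0],
    [100,3.3,0,-3.3,0],
    [100,3.3,0,-3.3,0],
    [100,3.3,0,-3.3,0],
    [100,2.4,0,-2.2,0],
    [100,1.2,0,-1.2,0],
  ],
)

```text
time_s: 43.9
ee_pos: [0.51, -0.3537, 0.2271]
tool_rot: [-0.66, 0.254, -0.252, 0.661]
ft_force: [0.7, -0.7, -0.2]
grip_width: 0.0884
```

Call:
arm_command(
  increments=[
    [100,0,0,0,0],
    [100,0,2,0,0],
    [100,0,3,0,0],
    [100,0,2,0,0],
    [100,0,0,0,0],
    [100,0,0,0,0],
  ],
)

```text
time_s: 44.5
ee_pos: [0.5109, -0.3503, 0.1596]
tool_rot: [-0.661, 0.252, -0.252, 0.661]
ft_force: [-0.1, 0.3, 1.3]
grip_width: 0.0882
```

Run:
```python
from h import *
go(.5121,-.351,.124,-.73)
```

```text
t 44.5 ee [ 0.5109 -0.3503  0.1596] jaw -0.729 ydir [-0.  0. -1.] twist deg 0.1 then cm [0.14 3.56 0.03] j6 -0.06 grip 0.0882 F [-0.1  0.3  1.3]
```

Call:
arm_command(
  increments=[
    [100,0.1,1.5,0,0],
    [100,0,1.4,0,0],
    [100,0,0.6,0,0],
    [100,0,0,0,0],
    [0,0,0,0,0],
    [0,0,0,0,0],
    [0,0,0,0,0],
    [0,0,0,0,0],
    [0,0,0,0,0],
    [0,0,0,0,0],
  ],
)

```text
time_s: 45.5
ee_pos: [0.5115, -0.3519, 0.1244]
tool_rot: [0.661, -0.252, 0.252, -0.66]
ft_force: [0.2, 0.8, 1.3]
grip_width: 0.05
```

Call:
arm_command(
  increments=[
    [0,0,-0.5,0,0],
    [0,0,-1,0,0],
    [0,0,-2,0,0],
    [0,0,-2.5,0,0],
    [0,0,-2,0,0],
    [0,0,-1.5,0,0],
    [0,0,-0.9,0,0],
    [0,0,0,0,0],
    [0,0,0,0,0],
  ],
)

```text
time_s: 46.4
ee_pos: [0.5113, -0.3516, 0.2277]
tool_rot: [-0.66, 0.253, -0.252, 0.661]
ft_force: [-0.1, -0.0, -2.0]
grip_width: 0.05
```

Run:
```python
from h import *
go(.4766,-.0255,.16,-.73)
```

```text
t 46.4 ee [ 0.5113 -0.3516  0.2277] jaw -0.73 ydir [-0.  0. -1.] twist deg 0.0 then cm [-24.33   6.79  21.99] j6 -0.06 grip 0.05 F [-0.1 -0.  -2. ]
```

Call:
arm_command(
  increments=[
    [0,-1.2,0,1.1,0],
    [0,-2.7,0,2.4,0],
    [0,-2.7,0,2.4,0],
    [0,-2.7,0,2.4,0],
    [0,-2.7,0,2.4,0],
    [0,-2.7,0,2.4,0],
    [0,-2.7,0,2.4,0],
    [0,-2.7,0,2.4,0],
    [0,-2.8,0,2.6,0],
    [0,-1.5,0,1.4,0],
  ],
)

```text
time_s: 47.4
ee_pos: [0.4746, -0.0234, 0.2276]
tool_rot: [-0.661, 0.253, -0.251, 0.661]
ft_force: [0.6, -0.1, -1.1]
grip_width: 0.0504
```

Call:
arm_command(
  increments=[
    [0,0,0,0,0],
    [0,0,2,0,0],
    [0,0,3,0,0],
    [0,0,2,0,0],
    [0,0,1,0,0],
    [0,0,0,0,0],
    [0,0,0,0,0],
  ],
)

```text
time_s: 48.1
ee_pos: [0.4761, -0.0264, 0.1488]
tool_rot: [0.661, -0.252, 0.253, -0.66]
ft_force: [-1.3, 0.5, -1.6]
grip_width: 0.0507
```

Run:
```python
from h import *
go(.4766,-.0255,.1285,-.73)
```

```text
t 48.1 ee [ 0.4761 -0.0264  0.1488] jaw -0.73 ydir [ 0. -0. -1.] twist deg -0.0 then cm [-0.02  2.03  0.1 ] j6 0.43 grip 0.0507 F [-1.3  0.5 -1.6]
```

Lower cautiously, watching for early contact.

Call:
arm_command(
  increments=[
    [0,0,0.6,0,0],
    [0,0,0.4,0,0],
    [0,0,0.2,0,0],
    [0,0,0,0,0],
  ],
)

```text
time_s: 48.5
ee_pos: [0.4755, -0.0258, 0.1361]
tool_rot: [0.661, -0.252, 0.252, -0.661]
ft_force: [-0.6, 0.7, -2.4]
grip_width: 0.0505
```

Call:
arm_command(
  increments=[
    [0,0,0.2,0,0],
    [0,0,0.1,0,0],
    [0,0,0,0,0],
  ],
)

```text
time_s: 48.8
ee_pos: [0.4756, -0.0259, 0.1331]
tool_rot: [0.661, -0.252, 0.252, -0.661]
ft_force: [-0.4, -0.3, -2.1]
grip_width: 0.0507
```

Call:
arm_command(
  increments=[
    [0,0,0.2,0,0],
    [0,0,0,0,0],
  ],
)

```text
time_s: 49.0
ee_pos: [0.4755, -0.0259, 0.131]
tool_rot: [0.661, -0.252, 0.252, -0.661]
ft_force: [0.4, -0.4, -2.5]
grip_width: 0.0505
```

Call:
arm_command(
  increments=[
    [0,0,0.15,0,0],
    [0,0,0,0,0],
  ],
)

```text
time_s: 49.2
ee_pos: [0.4756, -0.0259, 0.1296]
tool_rot: [0.661, -0.252, 0.252, -0.661]
ft_force: [-0.1, 0.2, -1.2]
grip_width: 0.0506
```

Call:
arm_command(
  increments=[
    [0,0,0.1,0,0],
    [100,0,0,0,0],
    [100,0,0,0,0],
    [100,0,0,0,0],
    [100,0,-1,0,0],
    [100,0,-3,0,0],
    [100,0,-3,0,0],
    [100,0,-2.5,0,0],
    [100,0,-0.5,0,0],
    [100,0,0,0,0],
  ],
)

```text
time_s: 50.2
ee_pos: [0.4757, -0.0259, 0.2293]
tool_rot: [-0.661, 0.252, -0.253, 0.661]
ft_force: [0.0, 0.5, -0.8]
grip_width: 0.088
```

Run:
```python
from h import *
go(.4296,-.3705,.124,-.73)
```

```text
t 50.2 ee [ 0.4757 -0.0259  0.2293] jaw -0.73 ydir [ 0. -0. -1.] twist deg 0.0 then cm [ 19.53  10.54 -28.76] j6 0.43 grip 0.088 F [ 0.   0.5 -0.8]
```

Call:
arm_command(
  increments=[
    [100,1.3,0,-2,0],
    [100,2.6,0,-3.8,0],
    [100,2.6,0,-3.8,0],
    [100,2.6,0,-3.8,0],
    [100,2.6,0,-3.8,0],
    [100,2.6,0,-3.8,0],
    [100,2.6,0,-3.8,0],
    [100,1.6,0,-2.6,0],
    [100,1,0,-1.4,0],
    [100,0,0,0,0],
  ],
)

```text
time_s: 51.2
ee_pos: [0.4285, -0.3716, 0.2273]
tool_rot: [-0.66, 0.254, -0.252, 0.661]
ft_force: [-0.3, 0.3, -0.0]
grip_width: 0.088
```

Call:
arm_command(
  increments=[
    [100,0,2,0,0],
    [100,0,3,0,0],
    [100,0,2,0,0],
    [100,0,0,0,0],
    [100,0,0,0,0],
  ],
)

```text
time_s: 51.7
ee_pos: [0.4295, -0.3695, 0.1593]
tool_rot: [-0.661, 0.252, -0.252, 0.661]
ft_force: [0.2, 0.0, 0.8]
grip_width: 0.0884
```

Run:
```python
from h import *
go(.4296,-.3705,.124,-.73)
```

```text
t 51.7 ee [ 0.4295 -0.3695  0.1593] jaw -0.728 ydir [ 0.  0. -1.] twist deg 0.1 then cm [ 0.07  3.53 -0.07] j6 -0.19 grip 0.0884 F [0.2 0.  0.8]
```

Call:
arm_command(
  increments=[
    [100,0,1.5,0,0],
    [100,0,1.4,0,0],
    [100,0,0.6,0,0],
    [100,0,0,0,0],
    [0,0,0,0,0],
    [0,0,0,0,0],
    [0,0,0,0,0],
    [0,0,0,0,0],
    [0,0,0,0,0],
    [0,0,0,0,0],
  ],
)

```text
time_s: 52.7
ee_pos: [0.4288, -0.3705, 0.1239]
tool_rot: [0.661, -0.252, 0.252, -0.661]
ft_force: [-1.7, 1.1, 3.1]
grip_width: 0.0503
```

Call:
arm_command(
  increments=[
    [0,0,-0.5,0,0],
    [0,0,-1,0,0],
    [0,0,-2,0,0],
    [0,0,-2.5,0,0],
    [0,0,-2,0,0],
    [0,0,-1.5,0,0],
    [0,0,-0.9,0,0],
    [0,0,0,0,0],
    [0,0,0,0,0],
  ],
)

```text
time_s: 53.6
ee_pos: [0.4288, -0.3704, 0.2272]
tool_rot: [-0.66, 0.253, -0.252, 0.661]
ft_force: [0.4, 0.2, -2.6]
grip_width: 0.0503
```

Run:
```python
from h import *
go(.4670,-.1030,.16,-.73)
```

```text
t 53.6 ee [ 0.4288 -0.3704  0.2272] jaw -0.73 ydir [-0.  0. -1.] twist deg 0.0 then cm [-14.98   6.74  22.47] j6 -0.19 grip 0.0503 F [ 0.4  0.2 -2.6]
```

Call:
arm_command(
  increments=[
    [0,-1,0,1.5,0],
    [0,-2,0,3,0],
    [0,-2,0,3,0],
    [0,-2,0,3,0],
    [0,-2,0,3,0],
    [0,-2,0,3,0],
    [0,-2,0,3,0],
    [0,-1,0,1.5,0],
    [0,-1,0,1.5,0],
    [0,0,0,0,0],
  ],
)

```text
time_s: 54.6
ee_pos: [0.4666, -0.1002, 0.2273]
tool_rot: [-0.661, 0.252, -0.251, 0.661]
ft_force: [0.4, 0.2, -2.9]
grip_width: 0.0506
```

Call:
arm_command(
  increments=[
    [0,0,2,0,0],
    [0,0,3,0,0],
    [0,0,2,0,0],
    [0,0,1,0,0],
    [0,0,0,0,0],
    [0,0,0,0,0],
  ],
)

```text
time_s: 55.2
ee_pos: [0.4674, -0.1031, 0.1484]
tool_rot: [0.661, -0.252, 0.253, -0.66]
ft_force: [0.3, -0.9, -1.8]
grip_width: 0.0501
```

Run:
```python
from h import *
go(.4670,-.1030,.1285,-.73)
```

```text
t 55.2 ee [ 0.4674 -0.1031  0.1484] jaw -0.73 ydir [ 0. -0. -1.] twist deg 0.0 then cm [-0.04  1.99 -0.02] j6 0.26 grip 0.0501 F [ 0.3 -0.9 -1.8]
```

Call:
arm_command(
  increments=[
    [0,0,0.6,0,0],
    [0,0,0.4,0,0],
    [0,0,0.2,0,0],
    [0,0,0,0,0],
  ],
)

```text
time_s: 55.6
ee_pos: [0.4671, -0.1028, 0.1356]
tool_rot: [-0.661, 0.252, -0.252, 0.661]
ft_force: [-0.1, -0.4, -3.6]
grip_width: 0.0506
```

Call:
arm_command(
  increments=[
    [0,0,0.2,0,0],
    [0,0,0.2,0,0],
    [0,0,0,0,0],
  ],
)

```text
time_s: 55.9
ee_pos: [0.4671, -0.1028, 0.1315]
tool_rot: [-0.661, 0.252, -0.252, 0.661]
ft_force: [0.8, 0.2, -2.2]
grip_width: 0.0505
```

Call:
arm_command(
  increments=[
    [0,0,0.15,0,0],
    [0,0,0.05,0,0],
    [0,0,0,0,0],
  ],
)

```text
time_s: 56.2
ee_pos: [0.4671, -0.1028, 0.1297]
tool_rot: [0.661, -0.252, 0.252, -0.661]
ft_force: [-0.2, -0.3, -2.6]
grip_width: 0.0498
```

Call:
arm_command(
  increments=[
    [0,0,0.1,0,0],
    [100,0,0,0,0],
    [100,0,0,0,0],
    [100,0,0,0,0],
    [100,0,-1,0,0],
    [100,0,-3,0,0],
    [100,0,-3,0,0],
    [100,0,-3,0,0],
    [100,2,0,-3,0],
    [100,2,0,-3,0],
  ],
)

```text
time_s: 57.2
ee_pos: [0.4571, -0.1748, 0.2307]
tool_rot: [0.661, -0.25, 0.253, -0.661]
ft_force: [0.7, -0.2, 0.2]
grip_width: 0.088
```

Call:
arm_command(
  increments=[
    [100,2,0,-3,0],
    [100,2,0,-3,0],
    [100,2,0,-3,0],
    [100,2,0,-3,0],
    [100,2,0,-3,0],
    [100,0,0,0,0],
  ],
)

```text
time_s: 57.8
ee_pos: [0.4306, -0.3563, 0.229]
tool_rot: [0.66, -0.253, 0.254, -0.66]
ft_force: [0.4, 0.9, 0.3]
grip_width: 0.0879
```

Run:
```python
from h import *
im=robot.capture("top"); s=robot.capture("side")
for n,p0 in dict(can_green=(.4878,.0523,0),can_red=(.4763,-.025,0),can_white=(.4668,-.1018,0)).items():
    m=mask("top",n)
    if m is not None: print(n,fit([("top",m)],cyl(),p0,.008,False))
cv2.imwrite("pics/p12.png",cv2.resize(s[100:300,180:440,::-1],None,fx=3,fy=3,interpolation=cv2.INTER_CUBIC))
a=cv2.imread("pics/top0.png")[140:260,280:400]; b=np.ascontiguousarray(im[140:260,280:400,::-1])
hs=lambda i:cv2.cvtColor(i,cv2.COLOR_BGR2HSV)
for nm,f in(("green",lambda h:(abs(h[...,0].astype(int)-70)<12)&(h[...,1]>150)&(h[...,2]<200)),("red",lambda h:((h[...,0]<8)|(h[...,0]>172))&(h[...,1]>170)),("white",lambda h:(h[...,2]>150)&(h[...,1]<40))):
    for i in(a,b):
        k,l,st,c=cv2.connectedComponentsWithStats(f(hs(i)).astype(np.uint8)); j=1+np.argmax(st[1:,4]) if k>1 else 0; print(nm,st[j,4],c[j].round(1))
go(.5,-.2,.2)
```

```text
can_green (array([0.485 , 0.0508]), np.float64(0.043))
can_red (array([ 0.4789, -0.026 ]), np.float64(0.041))
can_white (array([ 0.4674, -0.1016]), np.float64(0.036))
green 164 [20.7 67.1]
green 116 [21.2 68.4]
red 294 [50.8 69.8]
red 267 [50.7 70.5]
white 14400 [59.5 59.5]
white 115 [80.5 74.3]
t 58.05 ee [ 0.4318 -0.3516  0.2293] jaw -0.729 ydir [ 0. -0. -1.] twist deg 0.0 then cm [-5.01  2.93 15.86] j6 -0.17 grip 0.0881 F [-0.2 -0.9  0.1]
```

View pics/p12.png

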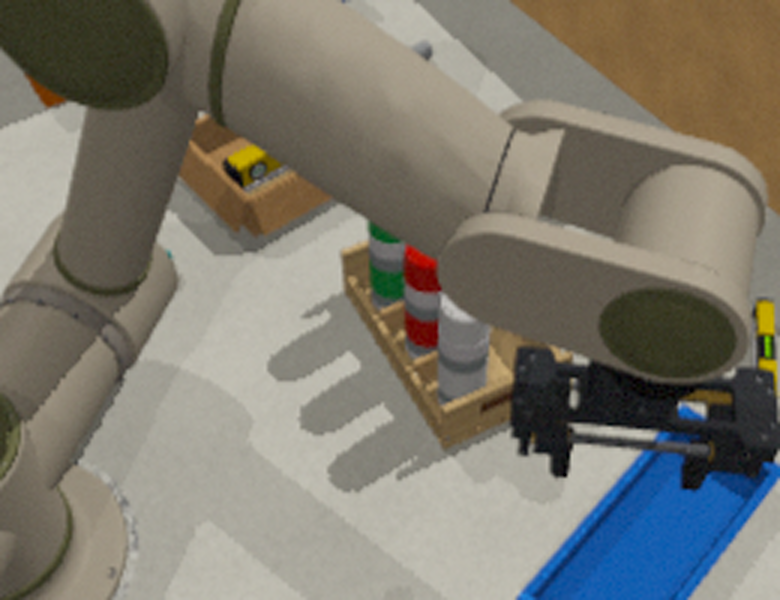

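```bash
python3 -c "
from cell import robot
print(robot.job_done())"
```

```text
the job is handed in; nothing more can be done
None
```

The job is done and handed in at about 58 s. All three cans went upright into the blue tray. The level was then lowered into the carton under force control and released on contact, and each can went back to its bay.

**Cans:** the last top-camera fits put all three within about 3 mm of where they started, and the last side picture shows them standing upright. A separate colour check of the caps agreed for green and red to about 1 pixel (about 3 mm). It gave no usable reference for white, so white rests on the fit and the picture alone.

**Level:** the last full view, taken right after its release, shows it lying lengthwise on the carton floor. In the final picture the arm hides part of it.

**Bystanders:** the jar, tape and hammer were never approached and looked undisturbed in that same view.

**One irregularity:** when I put the green can back it touched the floor about 7 mm early, with about 41 N at the wrist. It was sitting that much lower in the grip. I raised it, confirmed the offset with the side camera and set it down again gently.

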